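# Clamp a batch of printed bearing blocks and zero the batch counter

## Robot

A 7-joint arm with a two-finger parallel gripper is mounted at the origin on the work surface. World frame = base frame: x ahead of the robot, y to its left, z up, the work surface at z = 0. Lengths are in m, angles in degrees, forces in N, time in s.
With the tool pointing down it reaches from about 0.425 to 0.875 m from the base axis. Payload 4.7 kg.
Tool frame: the origin (TCP) lies between the finger pads; the fingertips stand ahead of it and the grasp point (between the pads) lies 11 mm behind it (tip_reach is the z of the fingertips in the tool frame, in m); z points along the fingers, y is the line along which they close (so a half turn about z gives the same grasp; the last joint's range is limited). The gripper opens to 85 mm and grips with 20 to 120 N. Pads are 22 mm wide; open, the fingers measure 114 mm over their backs; the gripper's body (76 mm by 85 mm) begins 54 mm behind the grasp point. The pads swing forward as they close: fully open they stand 13 mm farther back than shut.
Start: joints at [73.058, 18.392, -4.016, 83.108, 1.295, 78.541, -3.26], TCP at [0.198, -0.619, 0.239] pointing down, gripper open.
Joint ranges: [-163.93, 163.93], [-17.29, 119.83], [-79.2, 71.16], [3.27, 140.29], [-89.18, 269.18], [5.43, 117.66], [-154.24, 154.24]. Speed limits (degrees/s): [147.25, 147.25, 180, 180, 180, 180, 180].

## Interface

Orientations are given as a 3x3 rotation matrix whose columns are the frame's x, y, z axes.
In Python, from plant import sense, snapshot, finish_job, tip_reach gives the robot as it stands. The module is installed in compiled form; this text tells all that it offers.
- The arm moves only by the tool play_rows, never from a script. Its argument "motion" is a list of rows, each a list of 7 numbers: the shift along the world's x, y, z normalised to -1 to 1, where 1 is 0.12 m, then the turn, a rotation vector about the world's x, y, z normalised to -1 to 1, where 1 is pi rad, then the opening, from -1 (shut) to 1 (fully open). In form: [[x, y, z, ax, ay, az, hand], ...]. A call has 1 to 8 rows; each row is the pose to reach, as a shift and turn from the pose commanded when the call began, turning the shorter way round; what a row does not reach only later rows make up. A row lasts 1/12 s, in which the tool goes at most 41.7 mm and 7.16 degrees, less where a joint would pass 70% of its speed; a pose out of reach is approached as far as the arm can. A call with a number of a shift or a turn outside -1 to 1 is refused whole. A call with a gripper value outside its range is refused whole. The fingers move at their own pace and stop on an object; "newtons" is the grip in N (left out, the last holds). Time passes only in rows, so rows that repeat a pose let the fingers close. It gives the time, the measured TCP pose, the force, the opening and the grip force at its end, in the units of the state.
- sense(): the state, without advancing time (a new reading comes with each control period).
- snapshot(name): name is "scene" or "top"; returns a dict with "image" (480x640x3 uint8, red, green, blue), "depth" (480x640 float32, m along the optical axis (not along the pixel's ray), 0 where there is no reading), "fov_y" (degrees; the focal length in pixels is half the picture's height over the tangent of half this angle, whatever the lens; pixels are square), "cx", "cy" (the principal point, pixels), "extrinsics" (4x4, takes a point from world to camera coordinates). Camera axes: x right, y down, z forward; pixel columns grow to the right and rows downward; lengths in m; the calibration is good to about 2 mm. A picture is of the moment at which its call begins.
- finish_job(): hands the job in; it is judged then, once.
The state is a dict: "clock": time; "q": joint angles; "qvel": joint speeds; "tau": joint torques, N m; "tool_pos": TCP position; "ee_rot": TCP orientation; "contact_force": force on the tool from outside, world axes, zero at the start; "ft_torque": the same for the moment, N m; "width": opening from 0.0 (shut) to 1.0 (fully open); "gripper_force": force on a finger pad.
Only numpy, scipy, OpenCV 4.12 (cv2) and the standard library are available. Lean on these libraries where they do the work, as an engineer would, in place of code of your own. Each camera call takes 0.05 s, during which the arm holds its last target. There are 200 camera calls.

## Task

Set up the next batch of printed bearing blocks for the insert press: flip the cam lever to free the fixture's fence, slide the fence back, and stand every bearing block from the bench flat in the channel, side by side in one row against the fixed stop. Slide the fence up until the row is snug with no gaps, flip the cam lever fully back to lock it there, and turn the batch counter's knob back to its zero stop. Do not knock over the glue bottle, and let go of everything at the end.

Things in the scene. Friction and masses are not known exactly. Their poses are not given: they have to be found in the camera images.
- fixture: Aluminium clamping fixture, fixed: plate 100 x 300 x 15 mm (x, y, z), origin at the centre of its underside. Its y axis runs along the channel, from the fixed stop (-y end, robot's right) to the fence. The channel floor is the plate's top, 70 mm wide (x -35 to 35) between two dark rails 10 mm high and wide. The stop is an upright 100 mm wide, 20 mm thick, 45 mm above the channel floor.
- stop_face (a point): Point on the fixture: centre line of the channel, on the channel floor (z 15 mm above the bench), at the stop's face that the row of blocks bears on. Axes parallel to the fixture's; the row grows from here along +y.
- fence (a joint): Sliding fence of the fixture (m): distance between the stop's face and the fence's clamping face, 0 to 0.165; larger is more open. Freed, it slides with about 2 N of friction; locked, it resists: do not force it.
- fence_face (a point): Point on the fence: centre line of the channel, on the channel floor, at its clamping face (a jaw plate 66 mm wide, 12 mm thick, its top 45 mm above the channel floor). Axes parallel to the fixture's. The fence's carriage reaches 105 mm behind it (+y).
- fence_grip (a point): On the axis of the fence's upright round black grip post (20 mm in diameter), 14 mm below its top; the post spans 20 to 56 mm above the channel floor, 34 mm behind the clamping face (the jaw's back is 12 mm behind that face). Take it with the fingers on its -x and +x sides in the fixture's frame to slide the fence.
- lever (a joint): Cam lever on the fence, behind the grip post (rad): 0 = fully locked (handle leans 50 degrees from upright to the fixture's +x, away from the robot), 1.74 = fully freed (leans 50 degrees to -x, towards the robot); both ends are stops. It stays where left. Below about 0.8 the cam bears on the bed: swinging it then takes up to 10 N at the grip, else 2 N.
- lever_grip (a point): Point on the axis of the lever's black crank grip, a round bar 20 mm in diameter parallel to the fixture's y axis that sticks out sideways from the steel arm's end (arm 12 mm thick, 90 mm from pivot to grip axis): this point lies 20 mm in +y from the arm's centre line, 14 mm from the grip's free end. Fingers on its -x and +x sides, beside the arm, can lead it along its arc.
- lever_pivot (a point): The lever's hinge, on the fence: 83.5 mm behind the clamping face, 15 mm above the channel floor, axis along the fixture's y axis.
- counter_knob (a joint): Reset knob of the batch counter (rad): 0 = at its zero stop; the value grows as the knob turns clockwise seen from above, up to 5.0, so it is turned back counter-clockwise. Light friction (0.04 N m), it stays where it is left.
- counter_knob_grip (a point): On the upright axis of the counter's knob, at the height to grip (77 mm above the bench, 7 mm below its top). The knob's grip is an upright black bar 42 mm long along this point's x axis (which turns with the knob), 14 mm thick, 32 mm high, on a round skirt 44 mm in diameter. It stands on a fixed grey counter box 100 x 90 x 40 mm.
- block1: Printed grey bearing block, about 70 g, one of up to four (absent: None). Origin at the centre of its underside, upright. Flange 60 x 34 x 10 mm (x, y, z); on its middle a bearing housing 28 mm wide in x, 34 mm in y, sides vertical up to 34 mm, rounded top at 48 mm. Grip the housing across x. In the row its x lies across the channel (either way round), with 5 mm of play to each rail.
- block2: Printed grey bearing block, about 70 g, one of up to four (absent: None). Origin at the centre of its underside, upright. Flange 60 x 34 x 10 mm (x, y, z); on its middle a bearing housing 28 mm wide in x, 34 mm in y, sides vertical up to 34 mm, rounded top at 48 mm. Grip the housing across x. In the row its x lies across the channel (either way round), with 5 mm of play to each rail.
- block3: Printed grey bearing block, about 70 g, one of up to four (absent: None). Origin at the centre of its underside, upright. Flange 60 x 34 x 10 mm (x, y, z); on its middle a bearing housing 28 mm wide in x, 34 mm in y, sides vertical up to 34 mm, rounded top at 48 mm. Grip the housing across x. In the row its x lies across the channel (either way round), with 5 mm of play to each rail.
- block4: Printed grey bearing block, about 70 g, one of up to four (absent: None). Origin at the centre of its underside, upright. Flange 60 x 34 x 10 mm (x, y, z); on its middle a bearing housing 28 mm wide in x, 34 mm in y, sides vertical up to 34 mm, rounded top at 48 mm. Grip the housing across x. In the row its x lies across the channel (either way round), with 5 mm of play to each rail.
- glue: Bystander: white glue bottle, 48 mm in diameter, 130 mm tall, origin at the centre of its base. It must stay standing.

How it is judged (in metres and radians):
On the way, in this order (a step that is already met when the one before it is completed fails the run):
1. the cam lever is flipped over to its freed end (value of joint lever above 1.4 rad), for 0.2 s.
2. every bearing block lies flat in the channel between stop and fence, with the lever still freed (x of block1 in the frame of stop_face between -0.009 and 0.009 m and z of block1 in the frame of stop_face between -0.004 and 0.004 m and y of each of block1, block2, block3, block4 in the frame of stop_face above 0.01 m and y of each of block1, block2, block3, block4 in the frame of fence_face below -0.01 m and angle between each of block1, block2, block3, block4's own z axis and vertical below 0.08 rad and x of block2 in the frame of stop_face between -0.009 and 0.009 m and z of block2 in the frame of stop_face between -0.004 and 0.004 m and x of block3 in the frame of stop_face between -0.009 and 0.009 m and z of block3 in the frame of stop_face between -0.004 and 0.004 m and x of block4 in the frame of stop_face between -0.009 and 0.009 m and z of block4 in the frame of stop_face between -0.004 and 0.004 m and value of joint lever above 1.2 rad), for 0.2 s.
At the end, for the whole second after the job is handed in: Every block present flat in the channel, square within 0.1 rad, in one unbroken row from the stop (each within 6 mm of its place), fence within 3 mm of the last block, lever within 0.2 rad of fully locked, counter knob within 0.12 rad of zero, all at rest and released, glue standing (x of block1 in the frame of stop_face between -0.009 and 0.009 m and z of block1 in the frame of stop_face between -0.004 and 0.004 m and y of each of block1, block2, block3, block4 in the frame of stop_face above 0.01 m and y of each of block1, block2, block3, block4 in the frame of fence_face below -0.01 m and angle between each of block1, block2, block3, block4's own z axis and vertical below 0.08 rad and angle between the x axis of each of block1, block2, block3, block4 and the x axis of fixture, either way round below 0.1 rad and linear speed of each of block1, block2, block3, block4 below 0.02 m/s and x of block2 in the frame of stop_face between -0.009 and 0.009 m and z of block2 in the frame of stop_face between -0.004 and 0.004 m and x of block3 in the frame of stop_face between -0.009 and 0.009 m and z of block3 in the frame of stop_face between -0.004 and 0.004 m and x of block4 in the frame of stop_face between -0.009 and 0.009 m and z of block4 in the frame of stop_face between -0.004 and 0.004 m and (y of block1 in the frame of stop_face between 0.011 and 0.023 m or (y of block1 in the frame of stop_face between 0.045 and 0.057 m and (y of block2 in the frame of stop_face between 0.011 and 0.023 m or y of block3 in the frame of stop_face between 0.011 and 0.023 m or y of block4 in the frame of stop_face between 0.011 and 0.023 m)) or (y of block1 in the frame of stop_face between 0.079 and 0.091 m and (y of block2 in the frame of stop_face between 0.045 and 0.057 m or y of block3 in the frame of stop_face between 0.045 and 0.057 m or y of block4 in the frame of stop_face between 0.045 and 0.057 m)) or (y of block1 in the frame of stop_face between 0.113 and 0.125 m and (y of block2 in the frame of stop_face between 0.079 and 0.091 m or y of block3 in the frame of stop_face between 0.079 and 0.091 m or y of block4 in the frame of stop_face between 0.079 and 0.091 m))) and (y of block2 in the frame of stop_face between 0.011 and 0.023 m or (y of block2 in the frame of stop_face between 0.045 and 0.057 m and (y of block1 in the frame of stop_face between 0.011 and 0.023 m or y of block3 in the frame of stop_face between 0.011 and 0.023 m or y of block4 in the frame of stop_face between 0.011 and 0.023 m)) or (y of block2 in the frame of stop_face between 0.079 and 0.091 m and (y of block1 in the frame of stop_face between 0.045 and 0.057 m or y of block3 in the frame of stop_face between 0.045 and 0.057 m or y of block4 in the frame of stop_face between 0.045 and 0.057 m)) or (y of block2 in the frame of stop_face between 0.113 and 0.125 m and (y of block1 in the frame of stop_face between 0.079 and 0.091 m or y of block3 in the frame of stop_face between 0.079 and 0.091 m or y of block4 in the frame of stop_face between 0.079 and 0.091 m))) and (y of block3 in the frame of stop_face between 0.011 and 0.023 m or (y of block3 in the frame of stop_face between 0.045 and 0.057 m and (y of block1 in the frame of stop_face between 0.011 and 0.023 m or y of block2 in the frame of stop_face between 0.011 and 0.023 m or y of block4 in the frame of stop_face between 0.011 and 0.023 m)) or (y of block3 in the frame of stop_face between 0.079 and 0.091 m and (y of block1 in the frame of stop_face between 0.045 and 0.057 m or y of block2 in the frame of stop_face between 0.045 and 0.057 m or y of block4 in the frame of stop_face between 0.045 and 0.057 m)) or (y of block3 in the frame of stop_face between 0.113 and 0.125 m and (y of block1 in the frame of stop_face between 0.079 and 0.091 m or y of block2 in the frame of stop_face between 0.079 and 0.091 m or y of block4 in the frame of stop_face between 0.079 and 0.091 m))) and (y of block4 in the frame of stop_face between 0.011 and 0.023 m or (y of block4 in the frame of stop_face between 0.045 and 0.057 m and (y of block1 in the frame of stop_face between 0.011 and 0.023 m or y of block2 in the frame of stop_face between 0.011 and 0.023 m or y of block3 in the frame of stop_face between 0.011 and 0.023 m)) or (y of block4 in the frame of stop_face between 0.079 and 0.091 m and (y of block1 in the frame of stop_face between 0.045 and 0.057 m or y of block2 in the frame of stop_face between 0.045 and 0.057 m or y of block3 in the frame of stop_face between 0.045 and 0.057 m)) or (y of block4 in the frame of stop_face between 0.113 and 0.125 m and (y of block1 in the frame of stop_face between 0.079 and 0.091 m or y of block2 in the frame of stop_face between 0.079 and 0.091 m or y of block3 in the frame of stop_face between 0.079 and 0.091 m))) and y of any of block1, block2, block3, block4 in the frame of fence_face above -0.02 m and value of joint lever below 0.2 rad and value of joint counter_knob below 0.12 rad and velocity of joint fence between -0.01 and 0.01 m/s and velocity of joint lever between -0.1 and 0.1 rad/s); the robot touches nothing.
It fails at once if the glue bottle is knocked over (angle between glue's own z axis and vertical above 0.6 rad).
Of block1, block2, block3, block4 only 2 to 4 are there at a start; the rules pass over those that are not, and their reading is None.
At some moment in a run one of block1, block2, block3, block4 may be knocked a few centimetres aside while the robot is not near it.
Once in a run the grip may slacken for a moment while it holds something.
It also fails if it takes over 208 s, if anything falls off the work surface, if the arm or the gripper's body presses on something with over 40 N, if the wrist force passes 120 N, or if a joint passes its speed limit or range.

## Working session

There is one attempt and no reset: what is moved stays moved. The work goes in short steps, Python scripts to look and compute and a tool call to move; the robot and the scene stay as the last step left them, time stands still between calls to the robot, and variables do not carry over. Pictures are saved under pics/ and viewed, at most 14 in all, crops included, and the job is handed in when it is done.

Besides the shell and the picture viewer there is one more tool, called after "Request:" as name(argument=value, ...), one argument or row to a line, values as JSON. play_rows: Moves the arm, as the interface text tells. Its arguments: {"type":"object","properties":{"motion":{"type":"array","items":{"type":"array","items":{"type":"number","minimum":-1,"maximum":1}}},"newtons":{"type":"number"}},"required":["motion"]}

```bash
mkdir -p pics; cat > h.py <<'E'
import numpy as np, cv2
from plant import sense, snapshot, finish_job, tip_reach
def cam(n):
    s=snapshot(n); f=240/np.tan(np.radians(s["fov_y"])/2); return s,f
def pts(s,f):
    v,u=np.mgrid[0:480,0:640]; d=s["depth"]
    P=np.stack([(u-s["cx"])/f*d,(v-s["cy"])/f*d,d],-1)
    E=np.linalg.inv(np.array(s["extrinsics"])); return P@E[:3,:3].T+E[:3,3]
def proj(s,f,p):
    E=np.array(s["extrinsics"]); q=np.atleast_2d(p)@E[:3,:3].T+E[:3,3]
    return np.c_[q[:,0]/q[:,2]*f+s["cx"],q[:,1]/q[:,2]*f+s["cy"]]
def save(n,im): cv2.imwrite("pics/"+n,np.ascontiguousarray(im[...,::-1]))
E
python3 - <<'E'
from h import *
for n in("scene","top"):
    s,f=cam(n); save(n+"0.png",s["image"]); np.savez(n+"0.npz",P=pts(s,f),im=s["image"]); print(n,f,np.round(np.linalg.inv(s["extrinsics"]),3).tolist())
print(tip_reach); print(sense())
E
```

```text
scene 572.6023077251675 [[0.325, 0.691, -0.646, 1.227], [0.946, -0.237, 0.223, -0.222], [0.001, -0.683, -0.73, 0.835], [0.0, 0.0, 0.0, 1.0]]
top 483.6019740338136 [[-0.018, -0.987, 0.157, 0.398], [-1.0, 0.017, -0.006, -0.005], [0.003, -0.157, -0.988, 1.029], [0.0, 0.0, 0.0, 1.0]]
0.008
{'clock': 0.1, 'q': array([73.05717286, 18.43518726, -4.01421358, 83.16869411,  1.29449334,
       78.54200302, -3.25916006]), 'qvel': array([-0.05634498, -0.16972655, -0.04330995, -0.16973629, -0.11976519,
       -0.09017818,  0.07327205]), 'tau': array([ 1.23441832e-04, -4.94878757e+01, -3.84054165e-01, -3.15212417e+01,
        1.29092432e-02,  7.40478368e-03, -1.72895938e-05]), 'tool_pos': array([ 0.19796614, -0.61861608,  0.23832159]), 'ee_rot': array([[ 9.52385514e-01,  3.04895784e-01, -6.26903991e-04],
       [ 3.04896413e-01, -9.52384100e-01,  1.64441440e-03],
       [-9.56783745e-05, -1.75725723e-03, -9.99998451e-01]]), 'contact_force': array([-0.1543423 ,  0.01855895,  0.93279842]), 'ft_torque': array([ 0.04431041,  0.00871509, -0.03323407]), 'gripper_force': 0.0, 'width': 0.9998708529438873}
```

View pics/scene0.png

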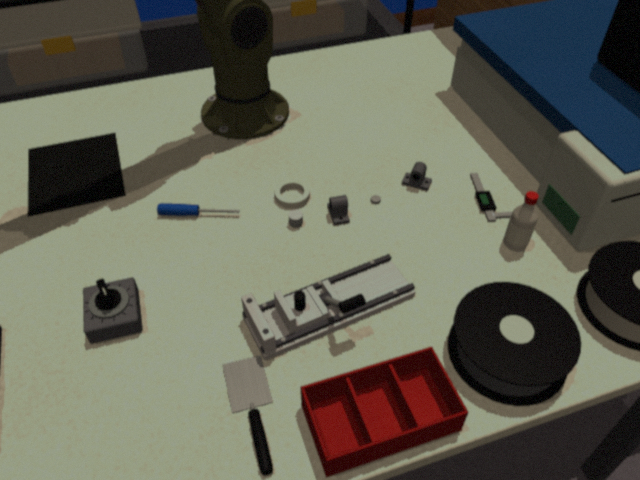

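View pics/top0.png

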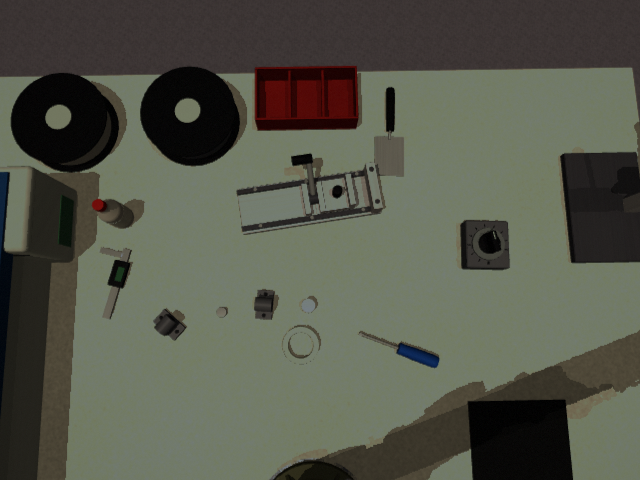

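The top view shows the fixture (236–383, 165–233), with its stop at right and the lever leaning away from the robot with its grip at (302,159). Two blocks are at (264,304) and (170,324), the knob is at (490,241) and the glue is at (110,212).

```bash
python3 - <<'E'
from h import *
T=np.load("top0.npz");S=np.load("scene0.npz")
for n,D in(("top",T),("scene",S)):
    P=D["P"].reshape(-1,3); im=D["im"].reshape(-1,3).astype(int)
    print(n)
    t=P[(abs(P[:,2])<.01)&(P[:,0]>.4)&(P[:,0]<.8)]; print(" table z",np.median(t[:,2]),t[:,2].std())
    def reg(x0,x1,y0,y1,z0,z1): 
        m=(P[:,0]>x0)&(P[:,0]<x1)&(P[:,1]>y0)&(P[:,1]<y1)&(P[:,2]>z0)&(P[:,2]<z1); return P[m]
    def rect(q,l):
        if len(q)<4: print(l,len(q));return
        r=cv2.minAreaRect((q[:,:2]*1000).astype(np.float32)); print(l,len(q),np.round(r[0],1),np.round(r[1],1),round(r[2],1),"z",np.round(np.percentile(q[:,2],[5,50,95]),4))
    # above-table components
    m=(D["P"][...,2]>.006)&(D["P"][...,2]<.2)&(D["P"][...,0]>.3)&(D["P"][...,0]<.95)&(abs(D["P"][...,1])<.6)
    k,lab,st,c=cv2.connectedComponentsWithStats(m.astype(np.uint8))
    for i in range(1,k):
        if st[i,4]>60:
            q=D["P"][lab==i]; rect(q,"comp %s"%np.round(c[i])); rect(q[q[:,2]>.03]," >30mm"); rect(q[q[:,2]>.052]," >52mm")
E
```

```text
top
 table z -0.00020370892659138384 0.002188893669174405
comp [188. 112.] 6913 [829.7 250.5] [200.  198.2] 0.6 z [0.0626 0.0662 0.0692]
 >30mm 6717 [829.7 250.5] [200.  198.2] 0.6 z [0.0633 0.0663 0.0692]
 >52mm 6717 [829.7 250.5] [200.  198.2] 0.6 z [0.0633 0.0663 0.0692]
comp [305.  96.] 3506 [8.696e+02 4.000e-01] [220.3 123.7] 89.9 z [0.0069 0.0397 0.0607]
 >30mm 2156 [8.698e+02 3.000e-01] [220.1 123.5] 89.7 z [0.0326 0.0515 0.0613]
 >52mm 1028 [ 8.699e+02 -4.000e-01] [218.8 123.4] 89.7 z [0.0525 0.0585 0.0621]
comp [ 63. 120.] 6944 [819.6 509.7] [180.3 201. ] 89.9 z [0.0253 0.0664 0.0695]
 >30mm 6528 [819.6 509.7] [180.3 201. ] 89.9 z [0.0634 0.0665 0.0695]
 >52mm 6464 [819.6 509.7] [180.3 201. ] 89.9 z [0.0636 0.0665 0.0695]
comp [390. 110.] 389 [ 844.1 -185.9] [ 18.8 113.9] 87.4 z [0.0109 0.0175 0.0211]
 >30mm 0
 >52mm 0
comp [577. 208.] 2422 [ 620.5 -578.4] [241.1  43. ] 0.0 z [0.0107 0.0189 0.0222]
 >30mm 0
 >52mm 0
comp [310. 199.] 6811 [657.9  -3.8] [128.1 308.3] 8.1 z [0.0123 0.0229 0.0681]
 >30mm 2368 [660.8  -0.8] [121.8 295.3] 5.4 z [0.0331 0.0443 0.0958]
 >52mm 1093 [
[... 2768 characters left out ...]
0.0806]
 >30mm 2601 [ 539.7 -370.5] [ 91.2 103.9] 87.2 z [0.0349 0.0411 0.0818]
 >52mm 475 [ 540.8 -370.2] [42.  42.6] 31.2 z [0.0525 0.0595 0.0846]
comp [515. 337.] 11248 [829.8 249.8] [198.4 202.1] 52.3 z [0.0222 0.066  0.0684]
 >30mm 10440 [829.8 249.8] [198.4 202.1] 52.3 z [0.0635 0.0661 0.0685]
 >52mm 10236 [829.8 249.8] [198.4 202.1] 52.3 z [0.0638 0.0661 0.0685]
comp [384. 407.] 7954 [8.7e+02 2.0e-01] [221.  122.4] 89.9 z [0.0081 0.0402 0.0605]
 >30mm 5177 [8.7e+02 3.0e-01] [122.4 221. ] 0.0 z [0.0321 0.0505 0.0609]
 >52mm 2248 [8.7e+02 3.0e-01] [122.4 221. ] 0.0 z [0.0525 0.0586 0.0615]
comp [260. 441.] 882 [ 844.1 -186. ] [ 20.  113.3] 87.4 z [0.0104 0.0176 0.0209]
 >30mm 0
 >52mm 0
```

```bash
python3 - <<'E'
from h import *
T=np.load("top0.npz");S=np.load("scene0.npz")
a=cv2.resize(T["im"][140:250,225:395],None,fx=4.6,fy=4.6,interpolation=2)
save("c1.png",np.clip(a.astype(float)*1.5,0,255).astype(np.uint8))
def cr(im,v0,v1,u0,u1): return cv2.resize(im[v0:v1,u0:u1],(400,300),interpolation=2)
b=np.vstack([np.hstack([cr(T["im"],285,345,240,320) ,cr(T["im"],300,360,130,210)]),np.hstack([cr(T["im"],210,270,450,530),cr(S["im"],270,345,70,170)])])
save("c2.png",np.clip(b.astype(float)*1.6,0,255).astype(np.uint8))
E
```

```text
(no output)
```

View pics/c1.png

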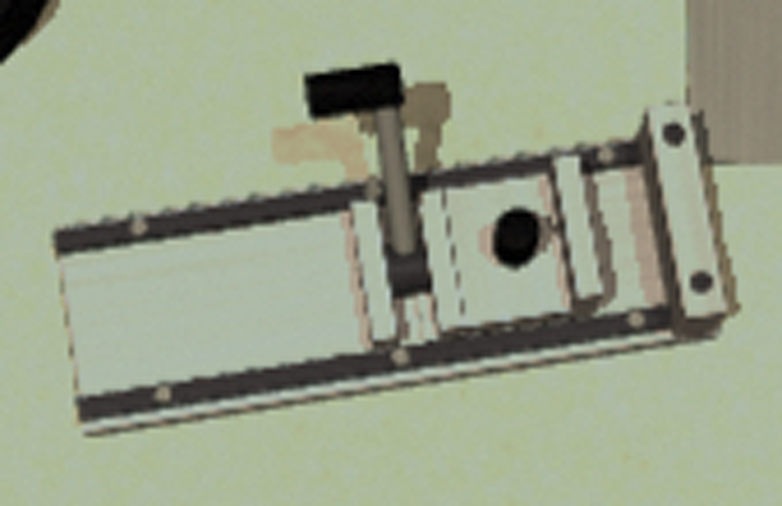

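View pics/c2.png

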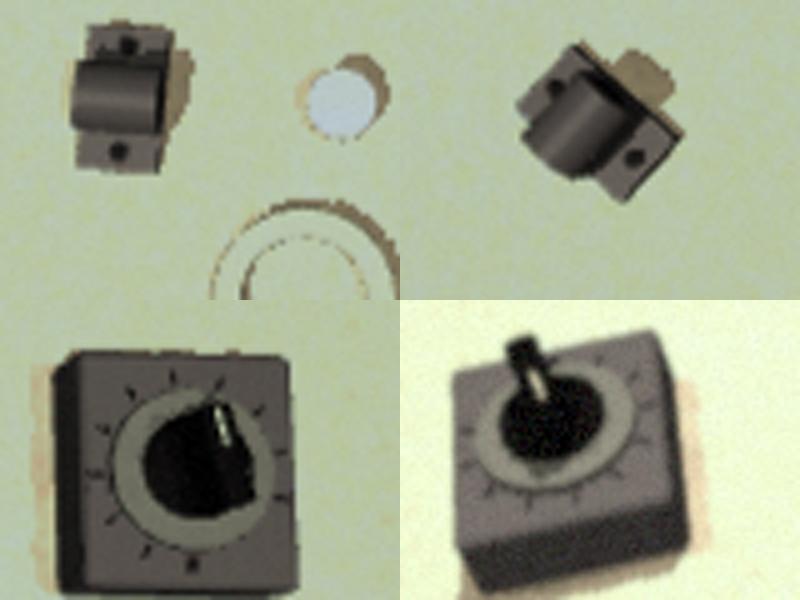

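```bash
python3 - <<'E'
from h import *
for n in("top0","scene0"):
    D=np.load(n+".npz");P=D["P"].reshape(-1,3);im=D["im"].reshape(-1,3).astype(int)
    m=(P[:,0]>.53)&(P[:,0]<.79)&(abs(P[:,1])<.2)&(P[:,2]<.2)
    P=P[m];im=im[m]
    q=P[(P[:,2]>.009)&(P[:,2]<.03)&(P[:,0]<.75)]
    r=cv2.minAreaRect((q[:,:2]*1000).astype(np.float32)); print(n,np.round(r[0],1),np.round(r[1],1),round(r[2],2))
    for nm,z0,z1 in(("stop/jaw top",.055,.065),("hi",.066,.2)):
        pass
    a=np.radians(7.5)
    # fine yaw from stop top: -y-most cluster
    R=lambda a:np.array([[np.cos(a),-np.sin(a)],[np.sin(a),np.cos(a)]])
    c=np.array(r[0])/1000
    for it in range(1):
        L=(P[:,:2]-c)@R(np.radians(r[2] if r[2]<45 else r[2]-90))
        t=(P[:,2]>.057)&(P[:,2]<.064)
        h=np.histogram(L[t,1],np.arange(-.17,.17,.004)); print([(round(b,3),k) for k,b in zip(*h) if k>3])
        s=t&(L[:,1]<-.122); rr=cv2.minAreaRect((P[s,:2]*1000).astype(np.float32)); print("stop",np.round(rr[0],1),np.round(rr[1],1),round(rr[2],2))
        j=t&(L[:,1]>-.11)&(L[:,1]<-.083); rr=cv2.minAreaRect((P[j,:2]*1000).astype(np.float32)); print("jaw",np.round(rr[0],1),np.round(rr[1],1),round(rr[2],2),np.round([L[j].min(0),L[j].max(0)],4).tolist())
        g=(P[:,2]>.067)&(P[:,2]<.075)&(abs(L[:,0])<.02)&(L[:,1]<-.03); print("post",np.round(np.median(P[g],0),4),np.round((L[g].min(0)+L[g].max(0))/2,4),g.sum())
        e=(P[:,2]>.085); rr=cv2.minAreaRect((P[e,:2]*1000).astype(np.float32)); print("lev",np.round(rr[0],1),np.round(rr[1],1),round(rr[2],2),"L",np.round([L[e].min(0),L[e].max(0)],4).tolist(),np.percentile(P[e,2],95))
E
```

```text
top0 [ 6.441e+02 -4.000e-01] [101.5 297.6] 8.17
[(np.float64(-0.15), np.int64(35)), (np.float64(-0.146), np.int64(91)), (np.float64(-0.142), np.int64(88)), (np.float64(-0.138), np.int64(82)), (np.float64(-0.134), np.int64(83)), (np.float64(-0.13), np.int64(51)), (np.float64(-0.098), np.int64(5)), (np.float64(-0.094), np.int64(50)), (np.float64(-0.09), np.int64(51)), (np.float64(-0.086), np.int64(50)), (np.float64(-0.054), np.int64(4)), (np.float64(-0.018), np.int64(6)), (np.float64(-0.014), np.int64(9)), (np.float64(-0.01), np.int64(7)), (np.float64(0.162), np.int64(4))]
stop [ 663.3 -137. ] [99.5 20.6] 8.07
jaw [656.5 -88.1] [66.5 11. ] 8.23 [[-0.0334, -0.0941], [0.033, -0.0831]]
post [ 0.6515 -0.0602  0.0706] [-0.0001 -0.0602] 70
lev [710.3  11. ] [22.1 42.4] 1.86 L [[0.0546, -0.0192], [0.0773, 0.0228]] 0.09940580458605679
scene0 [646.8  -1.3] [100.6 300.7] 7.95
[(np.float64(-0.15), np.int64(36)), (np.float64(-0.146), np.int64(122)), (np.float64(-0.142), np.int64(114)), (np.float64(-0.138), np.int64(122)), (np.float64(-0.134), np.int64(119)), (np.float64(-0.13), np.int64(77)), (np.float64(-0.094), np.int64(69)), (np.float64(-0.09), np.int64(72)), (np.float64(-0.086), np.int64(74)), (np.float64(-0.082), np.int64(8)), (np.float64(-0.07), np.int64(8)), (np.float64(-0.066), np.int64(6)), (np.float64(-0.062), np.int64(6)), (np.float64(-0.058), np.int64(4)), (np.float64(-0.018), np.int64(10)), (np.float64(-0.014), np.int64(5)), (np.float64(0.154), np.int64(5))]
stop [ 664.1 -137.2] [101.4  20.4] 7.98
jaw [657.  -89.4] [68.1 11.2] 7.96 [[-0.0361, -0.0943], [0.032, -0.083]]
post [ 0.6539 -0.0603  0.0708] [-0.0011 -0.0598] 92
lev [712.   10.8] [20.9 42.5] 6.88 L [[0.0556, -0.0183], [0.0767, 0.0241]] 0.09946643384654674
```

```bash
python3 - <<'E'
from h import *
for n in("top0","scene0"):
    D=np.load(n+".npz");P=D["P"].reshape(-1,3)
    m=(P[:,0]>.48)&(P[:,0]<.6)&(P[:,1]>-.43)&(P[:,1]<-.31)
    for z in(.07,.078): 
        q=P[m&(P[:,2]>z)]; r=cv2.minAreaRect((q[:,:2]*1000).astype(np.float32)); print(n,z,len(q),np.round(r[0],1),np.round(r[1],1),round(r[2],1),np.percentile(q[:,2],95))
    q=P[m&(P[:,2]>.078)]; save(n+"k.png",D["im"])if 0 else None
    C=q[:,:2]-q[:,:2].mean(0);w,v=np.linalg.eigh(C.T@C);print("az",np.degrees(np.arctan2(v[1,1],v[0,1]))%180, q[:,:2].mean(0))
    q=P[m&(P[:,2]>.036)&(P[:,2]<.044)]; r=cv2.minAreaRect((q[:,:2]*1000).astype(np.float32)); print("box",np.round(r[0],1),np.round(r[1],1),r[2])
E
```

```text
top0 0.07 184 [ 539.3 -369.9] [41.6 14.7] 11.3 0.0858344402936274
top0 0.078 155 [ 539.4 -369.8] [41.5 14.7] 11.3 0.08591220244318507
az 12.299399613246976 [ 0.53897561 -0.36918564]
box [ 539.1 -369.7] [ 90.2 100. ] 87.9071044921875
scene0 0.07 202 [ 540.1 -370.2] [44.7 13.9] 11.6 0.08530022502254848
scene0 0.078 175 [ 540.1 -370.2] [44.7 13.9] 11.6 0.08532972216683737
az 11.136164325091102 [ 0.54162895 -0.36993735]
box [ 539.7 -370.3] [ 90.1 103.6] 87.51817321777344
```

Request:
play_rows(
  motion=[
    [0.95, 0.69, -0.24, 0, 0, -0.0117, 1],
    [0.95, 0.69, -0.24, 0, 0, -0.0117, 1],
    [0.95, 0.69, -0.24, 0, 0, -0.0117, 1],
    [0.95, 0.69, -0.24, 0, 0, -0.0117, 1],
  ],
  newtons=30,
)

```text
clock: 0.43
tool_pos: [0.3178, -0.531, 0.2089]
ee_rot: [[0.961, 0.276, 0.002], [0.276, -0.961, 0.004], [0.003, -0.004, -1.0]]
contact_force: [1.2, 1.6, -0.4]
width: 1.001
gripper_force: 0.0
```

Request:
play_rows(
  motion=[
    [0.95, 0.69, -0.24, 0, 0, -0.0117, 1],
    [0.95, 0.69, -0.24, 0, 0, -0.0117, 1],
    [0.95, 0.69, -0.24, 0, 0, -0.0117, 1],
    [0.95, 0.69, -0.24, 0, 0, -0.0117, 1],
  ],
)

```text
clock: 0.77
tool_pos: [0.4313, -0.4474, 0.1802]
ee_rot: [[0.97, 0.241, 0.001], [0.241, -0.97, 0.004], [0.002, -0.004, -1.0]]
contact_force: [0.4, 0.3, -1.3]
width: 1.003
gripper_force: 0.0
```

Request:
play_rows(
  motion=[
    [0.95, 0.69, -0.24, 0, 0, -0.0117, 1],
    [0.95, 0.69, -0.24, 0, 0, -0.0117, 1],
    [0.95, 0.69, -0.24, 0, 0, -0.0117, 1],
    [0.95, 0.69, -0.24, 0, 0, -0.0117, 1],
    [0.95, 0.69, -0.24, 0, 0, -0.0117, 1],
    [0.95, 0.69, -0.24, 0, 0, -0.0117, 1],
  ],
)

```text
clock: 1.27
tool_pos: [0.5409, -0.3688, 0.1518]
ee_rot: [[0.979, 0.202, -0.001], [0.202, -0.979, 0.001], [-0.001, -0.002, -1.0]]
contact_force: [-0.5, -0.6, 0.7]
width: 1.001
gripper_force: 0.0
```

Request:
play_rows(
  motion=[
    [-0.01, -0.01, -0.4, 0, 0, 0, 1],
    [-0.01, -0.01, -0.715, 0, 0, 0, 1],
    [-0.01, -0.01, -0.715, 0, 0, 0, 1],
    [-0.01, -0.01, -0.715, 0, 0, 0, -1],
    [-0.01, -0.01, -0.715, 0, 0, 0, -1],
    [-0.01, -0.01, -0.715, 0, 0, 0, -1],
    [-0.01, -0.01, -0.715, 0, 0, 0, -1],
    [-0.01, -0.01, -0.715, 0, 0, 0, -1],
  ],
)

```text
clock: 1.93
tool_pos: [0.5401, -0.3728, 0.0696]
ee_rot: [[0.98, 0.198, 0.003], [0.198, -0.98, -0.002], [0.003, 0.003, -1.0]]
contact_force: [0.7, 0.3, -0.3]
width: 0.3
gripper_force: 0.0
```

Request:
play_rows(
  motion=[
    [0, 0, 0, 0, 0, 0, -1],
    [0, 0, 0, 0, 0, 0, -1],
    [0, 0, 0, 0, 0, 0, -1],
  ],
)

```text
clock: 2.18
tool_pos: [0.5396, -0.3711, 0.0691]
ee_rot: [[0.98, 0.199, 0.001], [0.199, -0.98, 0.0], [0.001, 0.0, -1.0]]
contact_force: [-2.0, 2.5, 5.6]
width: 0.153
gripper_force: 33.2
```

Request:
play_rows(
  motion=[
    [0, 0, 0.02, 0, 0, 0.035, -1],
    [0, 0, 0.02, 0, 0, 0.07, -1],
    [0, 0, 0.02, 0, 0, 0.105, -1],
    [0, 0, 0.02, 0, 0, 0.14, -1],
    [0, 0, 0.02, 0, 0, 0.175, -1],
    [0, 0, 0.02, 0, 0, 0.21, -1],
    [0, 0, 0.02, 0, 0, 0.245, -1],
    [0, 0, 0.02, 0, 0, 0.28, -1],
  ],
)

```text
clock: 2.85
tool_pos: [0.5395, -0.3709, 0.0692]
ee_rot: [[0.467, 0.884, 0.001], [0.884, -0.467, 0.001], [0.001, 0.0, -1.0]]
contact_force: [2.1, 0.3, -4.4]
width: 0.157
gripper_force: 31.7
```

Request:
play_rows(
  motion=[
    [0, 0, 0, 0, 0, 0.035, -1],
    [0, 0, 0, 0, 0, 0.07, -1],
    [0, 0, 0, 0, 0, 0.105, -1],
    [0, 0, 0, 0, 0, 0.14, -1],
    [0, 0, 0, 0, 0, 0.175, -1],
    [0, 0, 0, 0, 0, 0.21, -1],
    [0, 0, 0, 0, 0, 0.245, -1],
    [0, 0, 0, 0, 0, 0.28, -1],
  ],
)

```text
clock: 3.52
tool_pos: [0.5394, -0.3709, 0.0692]
ee_rot: [[-0.384, 0.923, 0.001], [0.923, 0.384, 0.001], [0.001, 0.001, -1.0]]
contact_force: [1.2, 1.0, -4.4]
width: 0.157
gripper_force: 31.7
```

Request:
play_rows(
  motion=[
    [0, 0, 0, 0, 0, 0.035, -1],
    [0, 0, 0, 0, 0, 0.07, -1],
    [0, 0, 0, 0, 0, 0.105, -1],
    [0, 0, 0, 0, 0, 0.14, -1],
    [0, 0, 0, 0, 0, 0.175, -1],
    [0, 0, 0, 0, 0, 0.21, -1],
    [0, 0, 0, 0, 0, 0.245, -1],
    [0, 0, 0, 0, 0, 0.28, -1],
  ],
)

```text
clock: 4.18
tool_pos: [0.5393, -0.3709, 0.0692]
ee_rot: [[-0.956, 0.293, 0.001], [0.293, 0.956, 0.001], [-0.0, 0.001, -1.0]]
contact_force: [1.6, 1.9, -4.9]
width: 0.157
gripper_force: 31.7
```

```bash
python3 -c "
from h import *
s=sense();print(s['q'],s['ft_torque'],s['contact_force'],np.degrees(np.arctan2(s['ee_rot'][1,1],s['ee_rot'][0,1])))"
```

```text
[ 64.38715688  32.97130519 -42.90492834  91.66215491  24.03784758
  64.97625096  88.72368263] [ 0.31535669 -0.4340925  -0.0066838 ] [ 1.61660117  1.94214211 -4.91628807] 72.96661316792517
```

Request:
play_rows(
  motion=[
    [0, 0, 0, 0, 0, 0.02, -1],
    [0, 0, 0, 0, 0, 0.04, -1],
    [0, 0, 0, 0, 0, 0.06, -1],
    [0, 0, 0, 0, 0, 0.08, -1],
    [0, 0, 0, 0, 0, 0.1, -1],
    [0, 0, 0, 0, 0, 0.11, -1],
    [0, 0, 0, 0, 0, 0.11, -1],
  ],
)

```text
clock: 4.77
tool_pos: [0.539, -0.371, 0.0693]
ee_rot: [[-0.999, -0.04, 0.0], [-0.04, 0.999, 0.003], [-0.0, 0.003, -1.0]]
contact_force: [1.1, 2.7, -2.6]
width: 0.154
gripper_force: 63.2
```

```bash
python3 -c "
from h import *
s=sense();print(s['q'],s['ft_torque'],s['contact_force'],np.degrees(np.arctan2(s['ee_rot'][1,1],s['ee_rot'][0,1])))"
```

```text
[ 66.94347843  34.36956991 -46.68991668  91.54750462  26.59157074
  65.85239006 106.40865772] [ 0.61277904 -0.23873314 -1.44530705] [ 1.08784867  2.66883941 -2.64609626] 92.26567845086153
```

Request:
play_rows(
  motion=[
    [0, 0, 0, 0, 0, 0, 1],
    [0, 0, 0, 0, 0, 0, 1],
    [0, 0, 0, 0, 0, 0, 1],
    [0, 0, 0, 0, 0, 0, 1],
    [0, 0, 0.3, 0, 0, 0, 1],
    [0, 0, 0.6, 0, 0, 0, 1],
    [0, 0, 0.9, 0, 0, 0, 1],
    [0, 0, 0.9, 0, 0, 0, 1],
  ],
)

```text
clock: 5.43
tool_pos: [0.5429, -0.3734, 0.1862]
ee_rot: [[-0.999, -0.043, 0.01], [-0.043, 0.999, -0.008], [-0.01, -0.008, -1.0]]
contact_force: [1.8, -0.8, 1.3]
width: 1.002
gripper_force: 0.0
```

Request:
play_rows(
  motion=[
    [0.09, 0.2, 0, 0, 0, -0.029, 1],
    [0.18, 0.4, 0, 0, 0, -0.058, 1],
    [0.27, 0.6, 0, 0, 0, -0.088, 1],
    [0.36, 0.81, 0, 0, 0, -0.117, 1],
  ],
)

```text
clock: 5.77
tool_pos: [0.5824, -0.2744, 0.1778]
ee_rot: [[-0.946, 0.325, 0.001], [0.325, 0.946, -0.001], [-0.001, -0.001, -1.0]]
contact_force: [1.0, -0.4, -0.6]
width: 1.001
gripper_force: 0.0
```

Request:
play_rows(
  motion=[
    [0.09, 0.2, 0, 0, 0, -0.029, 1],
    [0.18, 0.4, 0, 0, 0, -0.058, 1],
    [0.27, 0.6, 0, 0, 0, -0.088, 1],
    [0.36, 0.81, 0, 0, 0, -0.117, 1],
  ],
)

```text
clock: 6.1
tool_pos: [0.6258, -0.1769, 0.1778]
ee_rot: [[-0.766, 0.642, 0.001], [0.642, 0.766, -0.001], [-0.001, -0.001, -1.0]]
contact_force: [-0.2, 0.3, -0.8]
width: 0.998
gripper_force: 0.0
```

Request:
play_rows(
  motion=[
    [0.09, 0.2, 0, 0, 0, -0.029, 1],
    [0.18, 0.4, 0, 0, 0, -0.058, 1],
    [0.27, 0.6, 0, 0, 0, -0.088, 1],
    [0.36, 0.81, 0, 0, 0, -0.117, 1],
  ],
)

```text
clock: 6.43
tool_pos: [0.6691, -0.0796, 0.1777]
ee_rot: [[-0.484, 0.875, 0.001], [0.875, 0.484, -0.001], [-0.001, -0.0, -1.0]]
contact_force: [0.2, 0.4, 0.2]
width: 1.0
gripper_force: 0.0
```

Request:
play_rows(
  motion=[
    [0.09, 0.2, 0, 0, 0, -0.029, 1],
    [0.18, 0.4, 0, 0, 0, -0.058, 1],
    [0.27, 0.6, 0, 0, 0, -0.088, 1],
    [0.36, 0.81, 0, 0, 0, -0.117, 1],
    [0.36, 0.81, 0, 0, 0, -0.117, 1],
    [0.36, 0.81, 0, 0, 0, -0.117, 1],
  ],
)

```text
clock: 6.93
tool_pos: [0.7118, 0.0202, 0.1776]
ee_rot: [[-0.148, 0.989, 0.0], [0.989, 0.148, 0.001], [0.001, 0.0, -1.0]]
contact_force: [-0.6, -0.5, 0.1]
width: 0.999
gripper_force: 0.0
```

```bash
python3 -c "
from h import *
s=sense();print(s['q'],s['ft_torque'],s['tool_pos'],np.degrees(np.arctan2(s['ee_rot'][1,1],s['ee_rot'][0,1])))
s,f=cam('top');P=pts(s,f).reshape(-1,3);m=(P[:,0]>.48)&(P[:,0]<.6)&(P[:,1]>-.43)&(P[:,1]<-.31)
q=P[m&(P[:,2]>.078)]; r=cv2.minAreaRect((q[:,:2]*1000).astype(np.float32)); print(r)
im=s['image'];print(im.shape);save('k1.png',cv2.resize(np.clip(im[205:275,445:535]*1.6,0,255).astype(np.uint8),None,fx=5,fy=5,interpolation=2))
"
```

```text
[ 21.6159671   32.48800109 -37.67773553  76.50588229  19.6087452
  77.45953101  -7.38281348] [-0.01933575  0.06265067 -0.03535306] [0.71183919 0.02020633 0.17757831] 8.494366010876439
((538.8986206054688, -369.4008483886719), (15.298905372619629, 40.546485900878906), 83.64727783203125)
(480, 640, 3)
```

View pics/k1.png

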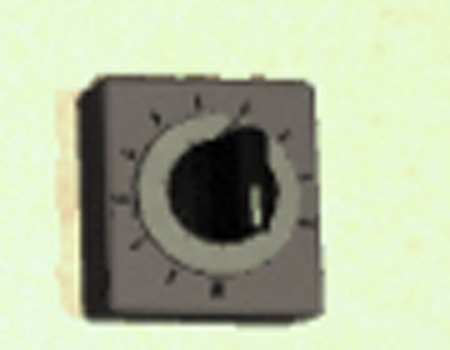

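The knob's pointer now faces the robot, next to the zero mark at (217,290), and the stop was felt. Next, the lever.

```bash
python3 -c "
from h import *
s,f=cam('scene');P=pts(s,f).reshape(-1,3);m=(P[:,0]>.48)&(P[:,0]<.6)&(P[:,1]>-.43)&(P[:,1]<-.31)
q=P[m&(P[:,2]>.078)]; r=cv2.minAreaRect((q[:,:2]*1000).astype(np.float32)); print(r)
E=np.array
for th in range(50,-51,-20):
    t=np.radians(th);x=.09*np.sin(t);z=.03+.09*np.cos(t);p=E([.6623,-.1272])+.138*E([-.1403,.9901])+x*E([.9901,.1403]);print(th,p.round(4),round(z-.011,4))
"
```

```text
((540.055908203125, -370.28192138671875), (14.611099243164062, 44.0958251953125), 87.80630493164062)
50 [0.7112 0.0191] 0.0769
30 [0.6875 0.0157] 0.0969
10 [0.6584 0.0116] 0.1076
-10 [0.6275 0.0072] 0.1076
-30 [0.5984 0.0031] 0.0969
-50 [ 5.747e-01 -2.000e-04] 0.0769
```

Request:
play_rows(
  motion=[
    [0, -0.01, -0.3, 0, 0, 0, 1],
    [0, -0.01, -0.6, 0, 0, 0, 1],
    [0, -0.01, -0.835, 0, 0, 0, 1],
    [0, -0.01, -0.835, 0, 0, 0, 1],
    [0, -0.01, -0.835, 0, 0, 0, -1],
    [0, -0.01, -0.835, 0, 0, 0, -1],
    [0, -0.01, -0.835, 0, 0, 0, -1],
    [0, -0.01, -0.835, 0, 0, 0, -1],
  ],
  newtons=30,
)

```text
clock: 7.7
tool_pos: [0.7133, 0.0157, 0.0802]
ee_rot: [[-0.142, 0.99, 0.004], [0.99, 0.142, 0.0], [-0.001, 0.004, -1.0]]
contact_force: [-0.1, 0.1, -0.9]
width: 0.456
gripper_force: 0.0
```

Request:
play_rows(
  motion=[
    [0, 0, 0, 0, 0, 0, -1],
    [0, 0, 0, 0, 0, 0, -1],
    [0, 0, 0, 0, 0, 0, -1],
  ],
)

```text
clock: 7.95
tool_pos: [0.7115, 0.0156, 0.0788]
ee_rot: [[-0.142, 0.99, -0.0], [0.99, 0.142, -0.001], [-0.001, -0.0, -1.0]]
contact_force: [-3.3, -0.6, 5.9]
width: 0.222
gripper_force: 29.2
```

```bash
python3 -c "
import numpy as np
def seg(a,b,n):
    for t in np.linspace(a,b,n+1)[1:]:
        r,s=np.radians(t),np.radians(a);x=.75*(np.sin(r)-np.sin(s));print('[%.3f, %.3f, %.3f]'%(x*.99,x*.14,.75*(np.cos(r)-np.cos(s))),end=' ')
    print()
seg(50,10,8);seg(10,-30,8);seg(-30,-52,5)"
```

```text
[-0.044, -0.006, 0.048] [-0.092, -0.013, 0.092] [-0.143, -0.020, 0.132] [-0.198, -0.028, 0.167] [-0.255, -0.036, 0.198] [-0.315, -0.045, 0.223] [-0.377, -0.053, 0.242] [-0.440, -0.062, 0.257] 
[-0.064, -0.009, 0.009] [-0.129, -0.018, 0.011] [-0.194, -0.027, 0.009] [-0.258, -0.036, 0.000] [-0.321, -0.045, -0.014] [-0.383, -0.054, -0.034] [-0.443, -0.063, -0.059] [-0.500, -0.071, -0.089] 
[-0.048, -0.007, -0.031] [-0.094, -0.013, -0.065] [-0.137, -0.019, -0.103] [-0.177, -0.025, -0.144] [-0.214, -0.030, -0.188]
```

Request:
play_rows(
  motion=[
    [-0.044, -0.006, 0.048, 0, 0, 0, -1],
    [-0.092, -0.013, 0.092, 0, 0, 0, -1],
    [-0.143, -0.02, 0.132, 0, 0, 0, -1],
    [-0.198, -0.028, 0.167, 0, 0, 0, -1],
    [-0.255, -0.036, 0.198, 0, 0, 0, -1],
    [-0.315, -0.045, 0.223, 0, 0, 0, -1],
    [-0.377, -0.053, 0.242, 0, 0, 0, -1],
    [-0.44, -0.062, 0.257, 0, 0, 0, -1],
  ],
)

```text
clock: 8.62
tool_pos: [0.6653, 0.0092, 0.1133]
ee_rot: [[-0.143, 0.99, 0.017], [0.99, 0.143, 0.002], [-0.001, 0.017, -1.0]]
contact_force: [9.5, 1.1, 7.8]
width: 0.221
gripper_force: 29.3
```

Request:
play_rows(
  motion=[
    [-0.064, -0.009, 0.009, 0, 0, 0, -1],
    [-0.129, -0.018, 0.011, 0, 0, 0, -1],
    [-0.194, -0.027, 0.009, 0, 0, 0, -1],
    [-0.258, -0.036, 0.0, 0, 0, 0, -1],
    [-0.321, -0.045, -0.014, 0, 0, 0, -1],
    [-0.383, -0.054, -0.034, 0, 0, 0, -1],
    [-0.443, -0.063, -0.059, 0, 0, 0, -1],
    [-0.5, -0.071, -0.089, 0, 0, 0, -1],
  ],
)

```text
clock: 9.28
tool_pos: [0.6012, 0.0, 0.0997]
ee_rot: [[-0.143, 0.99, 0.007], [0.99, 0.143, -0.0], [-0.001, 0.007, -1.0]]
contact_force: [5.9, 1.8, 3.1]
width: 0.214
gripper_force: 35.0
```

Request:
play_rows(
  motion=[
    [-0.048, -0.007, -0.031, 0, 0, 0, -1],
    [-0.094, -0.013, -0.065, 0, 0, 0, -1],
    [-0.137, -0.019, -0.103, 0, 0, 0, -1],
    [-0.177, -0.025, -0.144, 0, 0, 0, -1],
    [-0.214, -0.03, -0.188, 0, 0, 0, -1],
    [-0.214, -0.03, -0.188, 0, 0, 0, -1],
    [-0.214, -0.03, -0.188, 0, 0, 0, -1],
  ],
)

```text
clock: 9.87
tool_pos: [0.5746, -0.0036, 0.0759]
ee_rot: [[-0.143, 0.99, 0.003], [0.99, 0.143, 0.0], [-0.0, 0.003, -1.0]]
contact_force: [5.5, 1.0, 6.0]
width: 0.223
gripper_force: 37.0
```

Request:
play_rows(
  motion=[
    [0, 0, 0, 0, 0, 0, 1],
    [0, 0, 0, 0, 0, 0, 1],
    [0, 0, 0, 0, 0, 0, 1],
    [0, 0, 0, 0, 0, 0, 1],
    [0, 0, 0.3, 0, 0, 0, 1],
    [0, 0, 0.6, 0, 0, 0, 1],
    [0, 0, 0.75, 0, 0, 0, 1],
    [0, 0, 0.75, 0, 0, 0, 1],
  ],
)

```text
clock: 10.53
tool_pos: [0.5753, -0.0035, 0.1692]
ee_rot: [[-0.143, 0.99, 0.006], [0.99, 0.143, -0.001], [-0.002, 0.006, -1.0]]
contact_force: [0.2, 0.2, 0.3]
width: 1.001
gripper_force: 0.0
```

Request:
play_rows(
  motion=[
    [0.25, -0.18, 0, 0, 0, 0, 1],
    [0.5, -0.36, 0, 0, 0, 0, 1],
    [0.652, -0.48, 0, 0, 0, 0, 1],
    [0.652, -0.48, 0, 0, 0, 0, 1],
    [0.652, -0.48, 0, 0, 0, 0, 1],
  ],
)

```text
clock: 10.95
tool_pos: [0.6507, -0.0625, 0.1626]
ee_rot: [[-0.14, 0.99, -0.004], [0.99, 0.14, 0.001], [0.002, -0.004, -1.0]]
contact_force: [0.1, 0.8, -0.2]
width: 0.997
gripper_force: 0.0
```

```bash
python3 -c "
from h import *
s=sense();print(s['q'],s['tool_pos'])"
```

```text
[ 32.09562082  26.16807325 -38.27504136  86.83695052  16.51581213
  72.98918266  -0.1608763 ] [ 0.65068133 -0.0625249   0.16257576]
```

Request:
play_rows(
  motion=[
    [0.018, 0.013, -0.3, 0, 0, 0, 1],
    [0.018, 0.013, -0.6, 0, 0, 0, 1],
    [0.018, 0.013, -0.9, 0, 0, 0, 1],
    [0.018, 0.013, -0.955, 0, 0, 0, 1],
    [0.018, 0.013, -0.955, 0, 0, 0, -1],
    [0.018, 0.013, -0.955, 0, 0, 0, -1],
    [0.018, 0.013, -0.955, 0, 0, 0, -1],
    [0.018, 0.013, -0.955, 0, 0, 0, -1],
  ],
  newtons=40,
)

```text
clock: 11.62
tool_pos: [0.6554, -0.0596, 0.0532]
ee_rot: [[-0.143, 0.99, 0.004], [0.99, 0.143, -0.001], [-0.001, 0.004, -1.0]]
contact_force: [0.7, -0.2, -0.0]
width: 0.455
gripper_force: 0.0
```

Request:
play_rows(
  motion=[
    [0, 0, 0, 0, 0, 0, -1],
    [0, 0, 0, 0, 0, 0, -1],
    [0, 0, 0, 0, 0, 0, -1],
  ],
)

```text
clock: 11.87
tool_pos: [0.6526, -0.0603, 0.0524]
ee_rot: [[-0.142, 0.99, -0.002], [0.99, 0.142, -0.002], [-0.001, -0.002, -1.0]]
contact_force: [-6.5, -0.7, 9.2]
width: 0.223
gripper_force: 39.5
```

Request:
play_rows(
  motion=[
    [-0.013, 0.095, 0, 0, 0, 0, -1],
    [-0.027, 0.19, 0, 0, 0, 0, -1],
    [-0.04, 0.285, 0, 0, 0, 0, -1],
    [-0.054, 0.38, 0, 0, 0, 0, -1],
    [-0.067, 0.475, 0, 0, 0, 0, -1],
    [-0.081, 0.57, 0, 0, 0, 0, -1],
    [-0.094, 0.665, 0, 0, 0, 0, -1],
    [-0.1075, 0.759, 0, 0, 0, 0, -1],
  ],
)

```text
clock: 12.53
tool_pos: [0.6398, 0.03, 0.0524]
ee_rot: [[-0.141, 0.99, -0.002], [0.99, 0.141, -0.003], [-0.003, -0.002, -1.0]]
contact_force: [-7.8, -2.8, 8.9]
width: 0.223
gripper_force: 39.6
```

Request:
play_rows(
  motion=[
    [0, 0, 0, 0, 0, 0, -1],
    [0, 0, 0, 0, 0, 0, 1],
    [0, 0, 0, 0, 0, 0, 1],
    [0, 0, 0, 0, 0, 0, 1],
    [0, 0, 0, 0, 0, 0, 1],
    [0, 0, 0.3, 0, 0, 0, 1],
    [0, 0, 0.6, 0, 0, 0, 1],
    [0, 0, 0.9, 0, 0, 0, 1],
  ],
)

```text
clock: 13.2
tool_pos: [0.6403, 0.0308, 0.159]
ee_rot: [[-0.142, 0.99, -0.001], [0.99, 0.142, 0.0], [0.001, -0.001, -1.0]]
contact_force: [0.9, -0.6, 1.0]
width: 0.999
gripper_force: 0.0
```

```bash
cat > look.py <<'E'
from h import *
def rect(q,l):
    if len(q)>3:
        r=cv2.minAreaRect((q[:,:2]*1000).astype(np.float32)); print(l,len(q),np.round(r[0],1),np.round(r[1],1),round(r[2],1),"z",np.round(np.percentile(q[:,2],[5,95]),3))
s=sense();print("tcp",s['tool_pos'].round(4),s['q'].round(0))
for n in("top","scene"):
    s,f=cam(n);P=pts(s,f);im=s["image"].astype(int)
    m=(P[...,2]>.006)&(P[...,2]<.08)&(P[...,0]>.3)&(P[...,0]<.55)&(P[...,1]>-.25)&(P[...,1]<.38)&(im.max(-1)<150)
    k,lab,st,c=cv2.connectedComponentsWithStats(m.astype(np.uint8))
    for i in range(1,k):
        q=P[lab==i]
        if st[i,4]>150 and np.percentile(q[:,2],95)>.04: rect(q,n+" comp"); rect(q[q[:,2]>.03],"  hi")
    q=P.reshape(-1,3); y=np.array([-.1403,.9901]);x=np.array([.9901,.1403])
    d=q[:,:2]-[.6623,-.1272]; L=np.c_[d@x,d@y]
    t=(q[:,2]>.056)&(q[:,2]<.064)&(abs(L[:,0])<.028)&(L[:,1]>.005)&(L[:,1]<.17)
    h=np.histogram(L[t,1],np.arange(0,.18,.002)); print(n,"jaw?",[(round(float(b),3),int(k)) for k,b in zip(*h) if k>5])
    g=(q[:,2]>.08)&(q[:,2]<.104)&(abs(L[:,0])<.09)&(L[:,1]>.1)&(L[:,1]<.27); rect(q[g],"lever grip")
E
python3 look.py
```

```text
tcp [0.6403 0.0308 0.159 ] [ 26.  25. -40.  89.  17.  72.  -9.]
top comp 498 [423.9  94.7] [34.2 59.7] 84.4 z [0.008 0.049]
  hi 244 [423.8  94.7] [34.3 27.7] 83.8 z [0.038 0.05 ]
top comp 546 [386.7 293.1] [61.1 34.8] 48.6 z [0.008 0.049]
  hi 269 [386.2 292.6] [27.6 34.5] 48.5 z [0.033 0.05 ]
top jaw? []
lever grip 231 [565.7  86.1] [27.2 41.6] 8.2 z [0.085 0.099]
scene comp 480 [387.7 292.2] [61.2 42.8] 52.1 z [0.008 0.048]
  hi 206 [387.2 293.4] [27.8 42.4] 47.7 z [0.032 0.049]
scene jaw? [(0.128, 33), (0.13, 28), (0.132, 30), (0.134, 27), (0.136, 27), (0.138, 30), (0.14, 6), (0.152, 8), (0.158, 6)]
lever grip 131 [570.6  77.7] [31.1 28. ] 79.1 z [0.081 0.098]
```

Request:
play_rows(
  motion=[
    [-0.3, 0.09, 0, 0, 0, -0.013, 1],
    [-0.6, 0.18, 0, 0, 0, -0.026, 1],
    [-0.899, 0.266, 0, 0, 0, -0.038, 1],
  ],
)

```text
clock: 13.55
tool_pos: [0.5317, 0.0634, 0.1575]
ee_rot: [[-0.02, 1.0, -0.001], [1.0, 0.02, 0.001], [0.001, -0.001, -1.0]]
contact_force: [-0.4, 0.6, 1.0]
width: 0.999
gripper_force: 0.0
```

Request:
play_rows(
  motion=[
    [-0.3, 0.09, 0, 0, 0, -0.013, 1],
    [-0.6, 0.18, -0.2, 0, 0, -0.026, 1],
    [-0.899, 0.266, -0.5, 0, 0, -0.038, 1],
    [-0.899, 0.266, -0.5, 0, 0, -0.038, 1],
    [-0.899, 0.266, -0.5, 0, 0, -0.038, 1],
    [-0.899, 0.266, -0.5, 0, 0, -0.038, 1],
  ],
)

```text
clock: 14.05
tool_pos: [0.4255, 0.0948, 0.0986]
ee_rot: [[0.095, 0.995, 0.001], [0.995, -0.095, -0.001], [-0.0, 0.001, -1.0]]
contact_force: [2.1, 0.5, 1.3]
width: 1.002
gripper_force: 0.0
```

```bash
python3 look.py|head -4;  python3 -c "
from h import *
s=sense();print(s['tool_pos'],np.degrees(np.arctan2(s['ee_rot'][1,1],s['ee_rot'][0,1])))"
```

```text
tcp [0.4255 0.0948 0.0986] [ 29.   1. -45. 120.   1.  59. -22.]
top comp 546 [386.7 292.6] [60.4 34.7] 48.3 z [0.008 0.049]
  hi 268 [386.4 292.3] [27.8 34.6] 49.1 z [0.034 0.049]
top jaw? [(0.128, 17), (0.13, 25), (0.132, 26), (0.134, 24), (0.136, 26), (0.138, 26), (0.14, 9)]
[0.42735794 0.09496629 0.09970364] -5.5348251346140565
```

Request:
play_rows(
  motion=[
    [-0.01, 0, -0.3, 0, 0, 0, 1],
    [-0.01, 0, -0.6, 0, 0, 0, 1],
    [-0.01, 0, -0.655, 0, 0, 0, 1],
    [-0.01, 0, -0.655, 0, 0, 0, 1],
    [-0.01, 0, -0.655, 0, 0, 0, -1],
    [-0.01, 0, -0.655, 0, 0, 0, -1],
    [-0.01, 0, -0.655, 0, 0, 0, -1],
    [-0.01, 0, -0.655, 0, 0, 0, -1],
  ],
  newtons=50,
)

```text
clock: 14.82
tool_pos: [0.4253, 0.0951, 0.0213]
ee_rot: [[0.096, 0.995, 0.003], [0.995, -0.096, -0.0], [-0.0, 0.003, -1.0]]
contact_force: [0.2, -0.4, 1.1]
width: 0.454
gripper_force: 0.0
```

Request:
play_rows(
  motion=[
    [0, 0, 0, 0, 0, 0, -1],
    [0, 0, 0, 0, 0, 0, -1],
    [0, 0, 0, 0, 0, 0, -1],
  ],
)

```text
clock: 15.07
tool_pos: [0.4251, 0.0951, 0.021]
ee_rot: [[0.096, 0.995, 0.003], [0.995, -0.096, -0.0], [-0.0, 0.003, -1.0]]
contact_force: [-0.4, -0.4, 6.1]
width: 0.313
gripper_force: 50.9
```

Request:
play_rows(
  motion=[
    [0, 0, 0.2, 0, 0, 0, -1],
    [0, 0, 0.45, 0, 0, 0, -1],
    [0, 0, 0.7, 0, 0, 0, -1],
    [0, 0, 0.9, 0, 0, 0, -1],
  ],
)

```text
clock: 15.4
tool_pos: [0.4241, 0.0954, 0.1299]
ee_rot: [[0.095, 0.995, 0.002], [0.995, -0.095, -0.0], [-0.0, 0.002, -1.0]]
contact_force: [1.0, 0.4, -1.1]
width: 0.316
gripper_force: 50.1
```

Request:
play_rows(
  motion=[
    [0.2, -0.17, 0, 0, 0, 0.008, -1],
    [0.4, -0.34, 0, 0, 0, 0.016, -1],
    [0.6, -0.51, 0, 0, 0, 0.023, -1],
    [0.8, -0.68, 0, 0, 0, 0.03, -1],
    [0.978, -0.85, 0, 0, 0, 0.038, -1],
  ],
)

```text
clock: 15.82
tool_pos: [0.5424, -0.0083, 0.1281]
ee_rot: [[-0.024, 1.0, 0.001], [1.0, 0.024, -0.001], [-0.001, 0.001, -1.0]]
contact_force: [0.4, -0.3, -0.9]
width: 0.316
gripper_force: 50.1
```

Request:
play_rows(
  motion=[
    [0.2, -0.17, 0, 0, 0, 0.008, -1],
    [0.4, -0.34, 0, 0, 0, 0.016, -1],
    [0.6, -0.51, 0, 0, 0, 0.023, -1],
    [0.8, -0.68, 0, 0, 0, 0.03, -1],
    [0.978, -0.85, 0, 0, 0, 0.038, -1],
    [0.978, -0.85, 0, 0, 0, 0.038, -1],
    [0.978, -0.85, 0, 0, 0, 0.038, -1],
    [0.978, -0.85, 0, 0, 0, 0.038, -1],
  ],
)

```text
clock: 16.48
tool_pos: [0.658, -0.1082, 0.1275]
ee_rot: [[-0.143, 0.99, -0.001], [0.99, 0.143, 0.001], [0.001, -0.001, -1.0]]
contact_force: [-0.9, 0.1, -1.4]
width: 0.315
gripper_force: 50.1
```

```bash
python3 -c "
from h import *
s=sense();print(s['tool_pos'],s['q'].round(),np.degrees(np.arctan2(s['ee_rot'][1,1],s['ee_rot'][0,1])))
s,f=cam('scene');save('g1.png',cv2.resize(np.clip(s['image'][190:380,200:450]*1.5,0,255).astype(np.uint8),None,fx=3,fy=3,interpolation=2))"
```

```text
[ 0.65802031 -0.10821909  0.12747517] [ 34.  29. -37.  87.  18.  70.   3.] 8.20047618053139
```

View pics/g1.png

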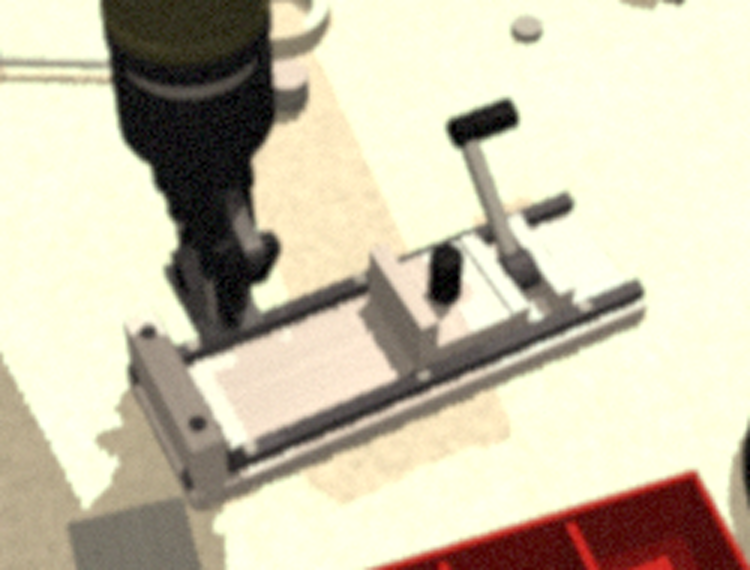

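Request:
play_rows(
  motion=[
    [0.013, 0.005, -0.25, 0, 0, 0, -1],
    [0.013, 0.005, -0.5, 0, 0, 0, -1],
    [0.013, 0.005, -0.65, 0, 0, 0, -1],
    [0.013, 0.005, -0.7, 0, 0, 0, -1],
    [0.013, 0.005, -0.758, 0, 0, 0, -1],
    [0.013, 0.005, -0.758, 0, 0, 0, -1],
    [0.013, 0.005, -0.758, 0, 0, 0, -1],
  ],
)

```text
clock: 17.12
tool_pos: [0.6609, -0.1079, 0.0383]
ee_rot: [[-0.143, 0.99, 0.002], [0.99, 0.143, -0.0], [-0.001, 0.002, -1.0]]
contact_force: [-0.2, 0.6, -1.0]
width: 0.313
gripper_force: 50.1
```

Request:
play_rows(
  motion=[
    [0, 0, -0.015, 0, 0, 0, -1],
    [0, 0, -0.025, 0, 0, 0, -1],
    [0, 0, -0.025, 0, 0, 0, -1],
  ],
)

```text
clock: 17.37
tool_pos: [0.6613, -0.1083, 0.0362]
ee_rot: [[-0.142, 0.99, 0.003], [0.99, 0.142, -0.001], [-0.001, 0.003, -1.0]]
contact_force: [-1.9, -0.3, 6.0]
width: 0.318
gripper_force: 50.9
```

Request:
play_rows(
  motion=[
    [0, 0, 0, 0, 0, 0, -0.1],
    [0, 0, 0, 0, 0, 0, -0.1],
    [0, 0, 0, 0, 0, 0, -0.1],
    [0, 0, 0.25, 0, 0, 0, -0.1],
    [0, 0, 0.55, 0, 0, 0, -0.1],
    [0, 0, 0.9, 0, 0, 0, 0.5],
    [0, 0, 0.9, 0, 0, 0, 1],
  ],
)

```text
clock: 17.95
tool_pos: [0.665, -0.1082, 0.151]
ee_rot: [[-0.142, 0.99, 0.014], [0.99, 0.142, -0.002], [-0.004, 0.013, -1.0]]
contact_force: [2.3, 0.4, 1.3]
width: 0.721
gripper_force: 0.0
```

Request:
play_rows(
  motion=[
    [-0.19, 0.27, 0, 0, 0, 0.018, 1],
    [-0.38, 0.55, 0, 0, 0, 0.036, 1],
    [-0.572, 0.836, 0, 0, 0, 0.056, 1],
  ],
)

```text
clock: 18.2
tool_pos: [0.5908, -0.0077, 0.1416]
ee_rot: [[-0.314, 0.949, 0.001], [0.949, 0.314, 0.0], [-0.0, 0.001, -1.0]]
contact_force: [0.6, 1.2, 1.2]
width: 1.0
gripper_force: 0.0
```

Request:
play_rows(
  motion=[
    [-0.19, 0.27, 0, 0, 0, 0.018, 1],
    [-0.38, 0.55, 0, 0, 0, 0.036, 1],
    [-0.572, 0.836, 0, 0, 0, 0.056, 1],
  ],
)

```text
clock: 18.45
tool_pos: [0.5216, 0.0934, 0.1416]
ee_rot: [[-0.477, 0.879, 0.001], [0.879, 0.477, -0.001], [-0.001, 0.0, -1.0]]
contact_force: [1.6, 1.0, 0.0]
width: 1.002
gripper_force: 0.0
```

Request:
play_rows(
  motion=[
    [-0.19, 0.27, 0, 0, 0, 0.018, 1],
    [-0.38, 0.55, 0, 0, 0, 0.036, 1],
    [-0.572, 0.836, 0, 0, 0, 0.056, 1],
  ],
)

```text
clock: 18.7
tool_pos: [0.453, 0.1936, 0.1418]
ee_rot: [[-0.623, 0.782, 0.001], [0.782, 0.623, -0.001], [-0.001, 0.0, -1.0]]
contact_force: [0.2, 0.4, 0.7]
width: 1.005
gripper_force: 0.0
```

Request:
play_rows(
  motion=[
    [-0.19, 0.27, -0.15, 0, 0, 0.018, 1],
    [-0.38, 0.55, -0.3, 0, 0, 0.036, 1],
    [-0.572, 0.836, -0.4, 0, 0, 0.056, 1],
    [-0.572, 0.836, -0.4, 0, 0, 0.056, 1],
    [-0.572, 0.836, -0.4, 0, 0, 0.056, 1],
  ],
)

```text
clock: 19.12
tool_pos: [0.3827, 0.2954, 0.0932]
ee_rot: [[-0.753, 0.657, -0.001], [0.657, 0.753, 0.0], [0.001, -0.001, -1.0]]
contact_force: [0.3, 0.2, 0.0]
width: 1.001
gripper_force: 0.0
```

```bash
cat > chan.py <<'E'
from h import *
s=sense();print(s['tool_pos'].round(4),s['q'].round(),np.degrees(np.arctan2(s['ee_rot'][1,1],s['ee_rot'][0,1])))
for n in("top","scene"):
    s,f=cam(n);P=pts(s,f);q=P.reshape(-1,3); y=np.array([-.1403,.9901]);x=np.array([.9901,.1403])
    d=q[:,:2]-[.6623,-.1272]; L=np.c_[d@x,d@y]*1000
    b=(abs(L[:,0])<32)&(L[:,1]>3)&(L[:,1]<120)&(q[:,2]>.045)&(q[:,2]<.07)
    r=lambda q:[np.round(v,1).tolist() for v in cv2.minAreaRect(q.astype(np.float32))]
    if b.sum()>3: print(n,"chan hi",b.sum(),r(L[b]),L[b].min(0).round(),L[b].max(0).round())
    b=(abs(L[:,0])<32)&(L[:,1]>3)&(L[:,1]<120)&(q[:,2]>.021)&(q[:,2]<.029)
    if b.sum()>3: print(n,"flange",b.sum(),r(L[b]))
    if n=="scene": save("ch.png",s["image"])
E
python3 chan.py; python3 look.py
```

```text
[0.3827 0.2954 0.0932] [ 15.  13. -60. 114.  13.  60.  -2.] 48.89227528464945
top chan hi 230 [[-0.3, 19.8], [28.2, 33.0], 1.3] [-14.   3.] [14. 36.]
top flange 197 [[0.4, 23.7], [41.1, 60.3], 89.9]
scene chan hi 317 [[2.5, 19.0], [26.9, 32.7], 2.3] [-11.   3.] [16. 36.]
scene flange 174 [[22.1, 21.3], [28.8, 19.8], 87.6]
tcp [0.3861 0.2925 0.0939] [ 15.  13. -60. 114.  13.  60.  -2.]
top comp 467 [386.7 292.6] [60.6 34.4] 47.6 z [0.007 0.048]
  hi 208 [389.  290.3] [28.  27.8] 47.9 z [0.035 0.049]
top jaw? [(0.004, 6), (0.008, 9), (0.01, 9), (0.012, 10), (0.014, 9), (0.016, 9), (0.018, 11), (0.02, 11), (0.022, 7), (0.024, 11), (0.026, 8), (0.028, 12), (0.03, 9), (0.032, 10), (0.034, 13), (0.128, 17), (0.13, 23), (0.132, 23), (0.134, 26), (0.136, 25), (0.138, 24), (0.14, 10)]
lever grip 232 [564.7  86.1] [26.3 42. ] 12.0 z [0.085 0.099]
scene comp 483 [387.2 292.9] [59.8 43.3] 49.7 z [0.008 0.048]
  hi 208 [387.  292.7] [28.5 43.8] 48.7 z [0.032 0.049]
scene jaw? [(0.004, 6), (0.006, 17), (0.008, 15), (0.01, 12), (0.012, 13), (0.014, 13), (0.016, 12), (0.018, 13), (0.02, 9), (0.022, 16), (0.024, 15), (0.026, 13), (0.028, 12), (0.03, 13), (0.032, 9), (0.034, 13), (0.126, 6), (0.128, 33), (0.13, 25), (0.132, 29), (0.134, 28), (0.136, 30), (0.138, 29), (0.14, 6), (0.152, 9)]
lever grip 287 [567.6  86. ] [27.7 43. ] 8.4 z [0.083 0.099]
```

Request:
play_rows(
  motion=[
    [0.005, 0, -0.3, 0, 0, 0, 1],
    [0.005, 0, -0.55, 0, 0, 0, 1],
    [0.005, 0, -0.616, 0, 0, 0, 1],
    [0.005, 0, -0.616, 0, 0, 0, 1],
    [0.005, 0, -0.616, 0, 0, 0, -1],
    [0.005, 0, -0.616, 0, 0, 0, -1],
    [0.005, 0, -0.616, 0, 0, 0, -1],
    [0.005, 0, -0.616, 0, 0, 0, -1],
  ],
  newtons=50,
)

```text
clock: 19.98
tool_pos: [0.3872, 0.2933, 0.0212]
ee_rot: [[-0.749, 0.663, 0.003], [0.663, 0.749, 0.001], [-0.001, 0.002, -1.0]]
contact_force: [0.1, -0.2, -0.4]
width: 0.456
gripper_force: 0.0
```

Request:
play_rows(
  motion=[
    [0, 0, 0, 0, 0, 0, -1],
    [0, 0, 0, 0, 0, 0, -1],
    [0, 0, 0, 0, 0, 0, -1],
  ],
)

```text
clock: 20.23
tool_pos: [0.3871, 0.2935, 0.0211]
ee_rot: [[-0.749, 0.663, 0.002], [0.663, 0.749, 0.001], [-0.001, 0.002, -1.0]]
contact_force: [-0.0, -0.1, 5.3]
width: 0.314
gripper_force: 51.2
```

Request:
play_rows(
  motion=[
    [0, 0, 0.2, 0, 0, 0, -1],
    [0, 0, 0.45, 0, 0, 0, -1],
    [0, 0, 0.75, 0, 0, 0, -1],
    [0, 0, 1, 0, 0, 0, -1],
    [0, 0, 1, 0, 0, 0, -1],
  ],
)

```text
clock: 20.65
tool_pos: [0.3889, 0.2956, 0.1454]
ee_rot: [[-0.749, 0.662, 0.009], [0.662, 0.749, 0.004], [-0.005, 0.009, -1.0]]
contact_force: [0.5, 0.6, -1.1]
width: 0.316
gripper_force: 50.3
```

Request:
play_rows(
  motion=[
    [0.139, -0.19, 0, 0, 0, -0.014, -1],
    [0.278, -0.38, 0, 0, 0, -0.028, -1],
    [0.418, -0.57, 0, 0, 0, -0.042, -1],
    [0.557, -0.759, 0, 0, 0, -0.056, -1],
  ],
)

```text
clock: 20.98
tool_pos: [0.4534, 0.2006, 0.1398]
ee_rot: [[-0.62, 0.784, 0.001], [0.784, 0.62, -0.001], [-0.001, -0.0, -1.0]]
contact_force: [1.1, -0.6, -0.6]
width: 0.315
gripper_force: 50.3
```

Request:
play_rows(
  motion=[
    [0.139, -0.19, 0, 0, 0, -0.014, -1],
    [0.278, -0.38, 0, 0, 0, -0.028, -1],
    [0.418, -0.57, 0, 0, 0, -0.042, -1],
    [0.557, -0.759, 0, 0, 0, -0.056, -1],
  ],
)

```text
clock: 21.32
tool_pos: [0.5202, 0.1094, 0.1395]
ee_rot: [[-0.473, 0.881, -0.0], [0.881, 0.473, -0.001], [-0.0, -0.0, -1.0]]
contact_force: [-0.1, 0.2, -1.1]
width: 0.316
gripper_force: 50.3
```

Request:
play_rows(
  motion=[
    [0.139, -0.19, 0, 0, 0, -0.014, -1],
    [0.278, -0.38, 0, 0, 0, -0.028, -1],
    [0.418, -0.57, 0, 0, 0, -0.042, -1],
    [0.557, -0.759, 0, 0, 0, -0.056, -1],
  ],
)

```text
clock: 21.65
tool_pos: [0.587, 0.0183, 0.1393]
ee_rot: [[-0.311, 0.95, -0.001], [0.95, 0.311, -0.0], [-0.0, -0.001, -1.0]]
contact_force: [0.1, 0.7, -1.2]
width: 0.317
gripper_force: 50.3
```

Request:
play_rows(
  motion=[
    [0.139, -0.19, 0, 0, 0, -0.014, -1],
    [0.278, -0.38, 0, 0, 0, -0.028, -1],
    [0.418, -0.57, 0, 0, 0, -0.042, -1],
    [0.557, -0.759, 0, 0, 0, -0.056, -1],
    [0.557, -0.759, 0, 0, 0, -0.056, -1],
    [0.557, -0.759, 0, 0, 0, -0.056, -1],
    [0.557, -0.759, 0, 0, 0, -0.056, -1],
  ],
)

```text
clock: 22.23
tool_pos: [0.6529, -0.0705, 0.1392]
ee_rot: [[-0.143, 0.99, -0.001], [0.99, 0.143, 0.001], [0.001, -0.001, -1.0]]
contact_force: [0.5, 0.4, -0.6]
width: 0.317
gripper_force: 50.3
```

```bash
python3 chan.py
```

```text
[ 0.6529 -0.0705  0.1392] [ 33.  28. -39.  88.  18.  71.  -0.] 8.241640351564387
top flange 4 [[3.0, 74.8], [100.0, 3.8], 54.3]
scene chan hi 311 [[2.8, 19.2], [26.0, 32.7], 2.2] [-10.   3.] [16. 36.]
scene flange 175 [[21.7, 21.3], [29.4, 20.1], 88.3]
```

Request:
play_rows(
  motion=[
    [0.008, 0.002, -0.25, 0, 0, 0, -1],
    [0.008, 0.002, -0.5, 0, 0, 0, -1],
    [0.008, 0.002, -0.7, 0, 0, 0, -1],
    [0.008, 0.002, -0.8, 0, 0, 0, -1],
    [0.008, 0.002, -0.84, 0, 0, 0, -1],
    [0.008, 0.002, -0.86, 0, 0, 0, -1],
    [0.008, 0.002, -0.87, 0, 0, 0, -1],
    [0.008, 0.002, -0.875, 0, 0, 0, -1],
  ],
)

```text
clock: 23.0
tool_pos: [0.6556, -0.0709, 0.0365]
ee_rot: [[-0.143, 0.99, 0.003], [0.99, 0.143, -0.0], [-0.001, 0.003, -1.0]]
contact_force: [0.1, 0.2, -1.0]
width: 0.317
gripper_force: 50.3
```

Request:
play_rows(
  motion=[
    [0, 0, 0, 0, 0, 0, -1],
    [0, 0, 0, 0, 0, 0, -1],
  ],
)

```text
clock: 23.17
tool_pos: [0.6553, -0.0712, 0.0361]
ee_rot: [[-0.142, 0.99, 0.002], [0.99, 0.142, -0.0], [-0.001, 0.002, -1.0]]
contact_force: [0.2, -0.0, 2.4]
width: 0.317
gripper_force: 50.7
```

Request:
play_rows(
  motion=[
    [0, 0, 0, 0, 0, 0, -0.1],
    [0, 0, 0, 0, 0, 0, -0.1],
    [0, 0, 0, 0, 0, 0, -0.1],
    [0, 0, 0.25, 0, 0, 0, -0.1],
    [0, 0, 0.55, 0, 0, 0, -0.1],
    [0, 0, 0.9, 0, 0, 0, 0.5],
    [0, 0, 0.9, 0, 0, 0, 1],
  ],
)

```text
clock: 23.75
tool_pos: [0.6594, -0.0707, 0.1522]
ee_rot: [[-0.142, 0.99, 0.014], [0.99, 0.143, -0.002], [-0.003, 0.014, -1.0]]
contact_force: [2.2, 0.1, 1.1]
width: 0.72
gripper_force: 0.0
```

Request:
play_rows(
  motion=[
    [-0.04, 0.28, 0, 0, 0, 0, 1],
    [-0.08, 0.57, 0, 0, 0, 0, 1],
    [-0.13, 0.862, 0, 0, 0, 0, 1],
    [-0.13, 0.862, 0, 0, 0, 0, 1],
    [-0.13, 0.862, 0, 0, 0, 0, 1],
  ],
)

```text
clock: 24.17
tool_pos: [0.6384, 0.0363, 0.1434]
ee_rot: [[-0.149, 0.989, 0.001], [0.989, 0.149, 0.001], [0.001, 0.001, -1.0]]
contact_force: [0.2, -0.8, 0.5]
width: 0.998
gripper_force: 0.0
```

```bash
python3 chan.py; python3 look.py; python3 -c "
from h import *
for n in('scene',):
  s,f=cam(n);save('p2.png',cv2.resize(np.clip(s['image'][160:400,60:460]*1.4,0,255).astype(np.uint8),None,fx=2,fy=2,interpolation=2))"
```

```text
[0.6384 0.0363 0.1434] [ 26.  26. -41.  90.  18.  70. -10.] 8.544170710077719
top chan hi 202 [[-5.2, 28.4], [34.3, 27.8], 85.4] [-19.  11.] [ 9. 45.]
top flange 116 [[-3.2, 28.3], [32.6, 57.2], 88.4]
scene chan hi 679 [[-1.2, 45.4], [70.5, 29.2], 83.7] [-19.  10.] [16. 80.]
scene flange 431 [[-0.3, 45.4], [69.1, 60.4], 87.5]
tcp [0.6391 0.0315 0.1428] [ 26.  26. -41.  90.  18.  70. -10.]
top jaw? [(0.012, 10), (0.014, 11), (0.016, 10), (0.018, 10), (0.02, 8), (0.022, 9), (0.024, 11), (0.026, 10), (0.028, 12), (0.03, 8), (0.032, 9), (0.034, 6), (0.036, 6)]
lever grip 231 [566.7  86.3] [28.9 41.9] 7.7 z [0.084 0.099]
scene jaw? [(0.01, 12), (0.012, 9), (0.014, 10), (0.016, 13), (0.018, 14), (0.02, 13), (0.022, 12), (0.024, 12), (0.026, 11), (0.028, 14), (0.03, 9), (0.032, 16), (0.034, 12), (0.036, 15), (0.038, 13), (0.04, 13), (0.042, 12), (0.044, 14), (0.046, 12), (0.048, 12), (0.05, 14), (0.052, 13), (0.054, 12), (0.056, 12), (0.058, 12), (0.06, 12), (0.062, 13), (0.064, 16), (0.066, 12), (0.068, 12), (0.07, 13), (0.072, 14), (0.074, 10), (0.076, 13), (0.078, 12), (0.128, 36), (0.13, 26), (0.132, 32), (0.134, 28), (0.136, 28), (0.138, 28), (0.152, 6), (0.154, 6), (0.156, 7)]
lever grip 53 [564.9  78.6] [20.1 28.8] 1.4 z [0.082 0.099]
```

View pics/p2.png

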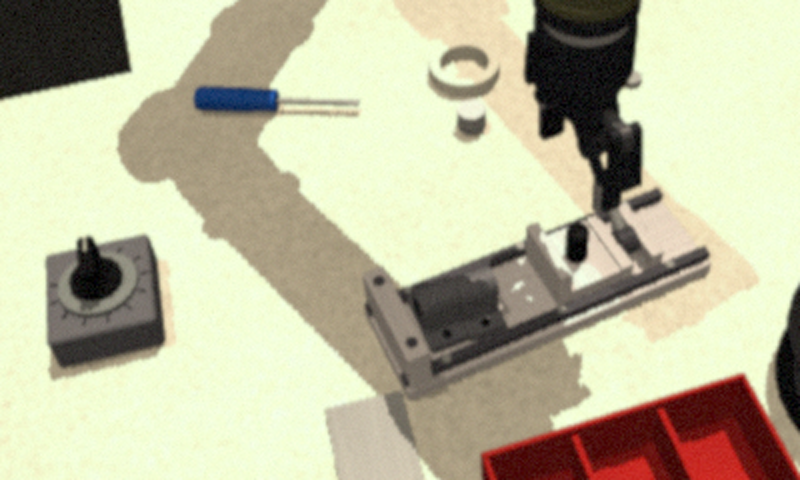

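Request:
play_rows(
  motion=[
    [0.005, 0.005, -0.25, 0, 0, 0, 1],
    [0.005, 0.005, -0.5, 0, 0, 0, 1],
    [0.005, 0.005, -0.775, 0, 0, 0, 1],
    [0.005, 0.005, -0.775, 0, 0, 0, 1],
    [0.005, 0.005, -0.775, 0, 0, 0, -1],
    [0.005, 0.005, -0.775, 0, 0, 0, -1],
    [0.005, 0.005, -0.775, 0, 0, 0, -1],
    [0.005, 0.005, -0.775, 0, 0, 0, -1],
  ],
  newtons=40,
)

```text
clock: 25.08
tool_pos: [0.6411, 0.0329, 0.0523]
ee_rot: [[-0.142, 0.99, 0.004], [0.99, 0.142, -0.0], [-0.001, 0.004, -1.0]]
contact_force: [-0.0, 0.3, -0.9]
width: 0.454
gripper_force: 0.0
```

Request:
play_rows(
  motion=[
    [0, 0, 0, 0, 0, 0, -1],
    [0, 0, 0, 0, 0, 0, -1],
    [0, 0, 0, 0, 0, 0, -1],
  ],
)

```text
clock: 25.33
tool_pos: [0.6393, 0.0328, 0.0516]
ee_rot: [[-0.142, 0.99, -0.0], [0.99, 0.142, -0.001], [-0.001, -0.0, -1.0]]
contact_force: [-4.4, -1.6, 6.9]
width: 0.218
gripper_force: 39.3
```

Request:
play_rows(
  motion=[
    [0.009, -0.06, 0, 0, 0, 0, -1],
    [0.017, -0.12, 0, 0, 0, 0, -1],
    [0.026, -0.18, 0, 0, 0, 0, -1],
    [0.034, -0.24, 0, 0, 0, 0, -1],
    [0.043, -0.3, 0, 0, 0, 0, -1],
    [0.048, -0.34, 0, 0, 0, 0, -1],
    [0.054, -0.38, 0, 0, 0, 0, -1],
  ],
)

```text
clock: 25.92
tool_pos: [0.6457, -0.0122, 0.0516]
ee_rot: [[-0.143, 0.99, -0.0], [0.99, 0.143, 0.0], [0.0, -0.0, -1.0]]
contact_force: [-4.0, 1.3, 6.2]
width: 0.223
gripper_force: 39.4
```

Request:
play_rows(
  motion=[
    [0.002, -0.015, 0, 0, 0, 0, -1],
    [0.004, -0.03, 0, 0, 0, 0, -1],
    [0.006, -0.045, 0, 0, 0, 0, -1],
    [0.008, -0.06, 0, 0, 0, 0, -1],
    [0.011, -0.075, 0, 0, 0, 0, -1],
    [0.013, -0.09, 0, 0, 0, 0, -1],
    [0.015, -0.105, 0, 0, 0, 0, -1],
    [0.017, -0.12, 0, 0, 0, 0, -1],
  ],
)

```text
clock: 26.58
tool_pos: [0.6477, -0.0258, 0.0516]
ee_rot: [[-0.143, 0.99, -0.0], [0.99, 0.143, 0.001], [0.001, -0.0, -1.0]]
contact_force: [-4.0, 1.9, 6.0]
width: 0.222
gripper_force: 39.4
```

Request:
play_rows(
  motion=[
    [0.001, -0.01, 0, 0, 0, 0, -1],
    [0.003, -0.02, 0, 0, 0, 0, -1],
    [0.004, -0.03, 0, 0, 0, 0, -1],
    [0.004, -0.03, 0, 0, 0, 0, -1],
  ],
)

```text
clock: 26.92
tool_pos: [0.6479, -0.0274, 0.0516]
ee_rot: [[-0.144, 0.99, -0.001], [0.99, 0.144, 0.003], [0.003, -0.0, -1.0]]
contact_force: [-4.6, 4.3, 6.4]
width: 0.219
gripper_force: 39.4
```

Request:
play_rows(
  motion=[
    [0.002, -0.015, 0, 0, 0, 0, -1],
    [0.004, -0.03, 0, 0, 0, 0, -1],
    [0.004, -0.03, 0, 0, 0, 0, -1],
    [0.004, -0.03, 0, 0, 0, 0, -1],
  ],
)

```text
clock: 27.25
tool_pos: [0.6479, -0.0274, 0.0516]
ee_rot: [[-0.147, 0.989, -0.001], [0.989, 0.147, 0.007], [0.007, -0.0, -1.0]]
contact_force: [-6.0, 9.3, 7.3]
width: 0.218
gripper_force: 39.4
```

Request:
play_rows(
  motion=[
    [0, 0.02, 0, 0, 0, 0, -1],
    [0, 0.02, 0, 0, 0, 0, 1],
    [0, 0.02, 0, 0, 0, 0, 1],
    [0, 0.02, 0, 0, 0, 0, 1],
    [0, 0.02, 0, 0, 0, 0, 1],
    [0, 0.02, 0.3, 0, 0, 0, 1],
    [0, 0.02, 0.6, 0, 0, 0, 1],
    [0, 0.02, 0.9, 0, 0, 0, 1],
  ],
)

```text
clock: 27.92
tool_pos: [0.6484, -0.0325, 0.1585]
ee_rot: [[-0.142, 0.99, -0.001], [0.99, 0.142, 0.0], [0.0, -0.001, -1.0]]
contact_force: [0.8, -0.3, 0.5]
width: 1.0
gripper_force: 0.0
```

Request:
play_rows(
  motion=[
    [-0.22, 0.17, 0, 0, 0, 0, 1],
    [-0.44, 0.34, 0, 0, 0, 0, 1],
    [-0.65, 0.51, 0, 0, 0, 0, 1],
    [-0.65, 0.51, 0, 0, 0, 0, 1],
    [-0.65, 0.51, 0, 0, 0, 0, 1],
  ],
)

```text
clock: 28.33
tool_pos: [0.5701, 0.0302, 0.1583]
ee_rot: [[-0.145, 0.989, 0.001], [0.989, 0.145, -0.001], [-0.002, 0.001, -1.0]]
contact_force: [0.5, -0.2, 0.2]
width: 1.003
gripper_force: 0.0
```

```bash
python3 chan.py; python3 look.py|grep -v comp; python3 -c "
from h import *
for n in('top',):
  s,f=cam(n);save('p3.png',cv2.resize(np.clip(s['image'][140:290,225:395]*1.4,0,255).astype(np.uint8),None,fx=3.5,fy=3.5,interpolation=2))"
```

```text
[0.5701 0.0302 0.1583] [ 32.  17. -44.  99.  13.  69.  -7.] 8.334899789019552
top chan hi 602 [[1.0, 41.7], [63.6, 76.7], 1.8] [-32.   3.] [32. 80.]
top flange 318 [[-1.1, 33.6], [62.2, 60.2], 88.0]
scene chan hi 1011 [[-3.9, 57.4], [106.5, 60.7], 71.8] [-32.   3.] [ 32. 111.]
scene flange 406 [[22.7, 63.2], [112.3, 22.0], 84.3]
tcp [0.5717 0.028  0.1581] [ 32.  17. -44.  99.  13.  69.  -7.]
top jaw? [(0.006, 12), (0.008, 11), (0.01, 9), (0.012, 12), (0.014, 8), (0.016, 11), (0.018, 10), (0.02, 7), (0.022, 10), (0.024, 8), (0.026, 12), (0.028, 8), (0.03, 11), (0.032, 8), (0.034, 9), (0.036, 7), (0.038, 9), (0.04, 10), (0.042, 10), (0.044, 9), (0.046, 12), (0.048, 11), (0.05, 10), (0.052, 11), (0.054, 9), (0.056, 9), (0.058, 11), (0.06, 9), (0.062, 8), (0.064, 12), (0.066, 13), (0.068, 23), (0.07, 23), (0.072, 24), (0.074, 18)]
scene jaw? [(0.004, 7), (0.006, 13), (0.008, 14), (0.01, 16), (0.012, 10), (0.014, 12), (0.016, 11), (0.018, 11), (0.02, 14), (0.022, 13), (0.024, 10), (0.026, 16), (0.028, 12), (0.03, 14), (0.032, 16), (0.034, 14), (0.036, 14), (0.038, 13), (0.04, 12), (0.042, 14), (0.044, 12), (0.046, 12), (0.048, 11), (0.05, 13), (0.052, 10), (0.054, 16), (0.056, 13), (0.058, 12), (0.06, 12), (0.062, 15), (0.064, 12), (0.066, 19), (0.068, 35), (0.07, 28), (0.072, 26), (0.074, 32), (0.076, 34), (0.078, 23), (0.094, 6), (0.152, 6)]
lever grip 297 [577.7  26.2] [28.7 42.7] 6.9 z [0.082 0.099]
```

View pics/p3.png

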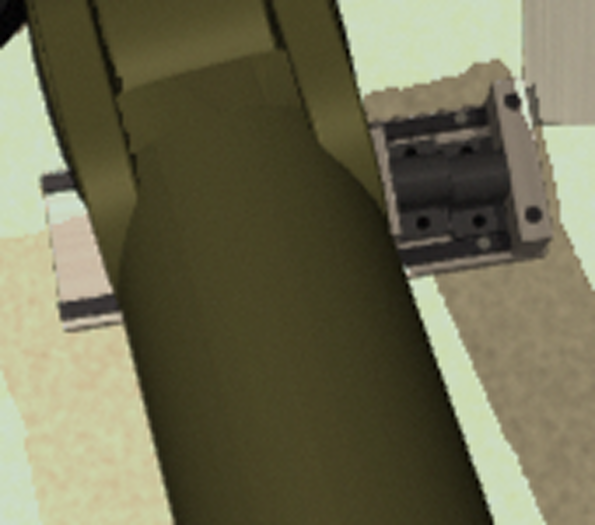

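Request:
play_rows(
  motion=[
    [-0.015, 0.048, 0, 0, 0, 0, 1],
    [-0.015, 0.048, -0.3, 0, 0, 0, 1],
    [-0.015, 0.048, -0.6, 0, 0, 0, 1],
    [-0.015, 0.048, -0.675, 0, 0, 0, 1],
    [-0.015, 0.048, -0.675, 0, 0, 0, -1],
    [-0.015, 0.048, -0.675, 0, 0, 0, -1],
    [-0.015, 0.048, -0.675, 0, 0, 0, -1],
    [-0.015, 0.048, -0.675, 0, 0, 0, -1],
  ],
  newtons=40,
)

```text
clock: 29.25
tool_pos: [0.5708, 0.0353, 0.079]
ee_rot: [[-0.142, 0.99, 0.004], [0.99, 0.142, -0.0], [-0.001, 0.004, -1.0]]
contact_force: [0.0, 0.2, 0.7]
width: 0.452
gripper_force: 0.0
```

Request:
play_rows(
  motion=[
    [0, 0, 0, 0, 0, 0, -1],
    [0, 0, 0, 0, 0, 0, -1],
    [0, 0, 0, 0, 0, 0, -1],
  ],
)

```text
clock: 29.5
tool_pos: [0.5694, 0.035, 0.0784]
ee_rot: [[-0.142, 0.99, 0.001], [0.99, 0.142, -0.001], [-0.001, 0.001, -1.0]]
contact_force: [-3.0, -0.2, 5.9]
width: 0.217
gripper_force: 38.9
```

```bash
python3 -c "
import numpy as np
def seg(a,b,n):
    for t in np.linspace(a,b,n+1)[1:]:
        r,s=np.radians(t),np.radians(a);x=.75*(np.sin(r)-np.sin(s));print('[%.3f, %.3f, %.3f, 0, 0, 0, -1],'%(x*.99,x*.14,.75*(np.cos(r)-np.cos(s))),end=' ')
    print()
seg(-50,-10,8);seg(-10,30,8);seg(30,54,8)"
```

```text
[0.044, 0.006, 0.048, 0, 0, 0, -1], [0.092, 0.013, 0.092, 0, 0, 0, -1], [0.143, 0.020, 0.132, 0, 0, 0, -1], [0.198, 0.028, 0.167, 0, 0, 0, -1], [0.255, 0.036, 0.198, 0, 0, 0, -1], [0.315, 0.045, 0.223, 0, 0, 0, -1], [0.377, 0.053, 0.242, 0, 0, 0, -1], [0.440, 0.062, 0.257, 0, 0, 0, -1], 
[0.064, 0.009, 0.009, 0, 0, 0, -1], [0.129, 0.018, 0.011, 0, 0, 0, -1], [0.194, 0.027, 0.009, 0, 0, 0, -1], [0.258, 0.036, 0.000, 0, 0, 0, -1], [0.321, 0.045, -0.014, 0, 0, 0, -1], [0.383, 0.054, -0.034, 0, 0, 0, -1], [0.443, 0.063, -0.059, 0, 0, 0, -1], [0.500, 0.071, -0.089, 0, 0, 0, -1], 
[0.033, 0.005, -0.021, 0, 0, 0, -1], [0.065, 0.009, -0.043, 0, 0, 0, -1], [0.096, 0.014, -0.067, 0, 0, 0, -1], [0.126, 0.018, -0.092, 0, 0, 0, -1], [0.154, 0.022, -0.119, 0, 0, 0, -1], [0.181, 0.026, -0.148, 0, 0, 0, -1], [0.206, 0.029, -0.178, 0, 0, 0, -1], [0.229, 0.032, -0.209, 0, 0, 0, -1],
```

Request:
play_rows(
  motion=[
    [0.044, -0.004, 0.048, 0, 0, 0, -1],
    [0.092, 0.0, 0.092, 0, 0, 0, -1],
    [0.143, 0.005, 0.132, 0, 0, 0, -1],
    [0.198, 0.013, 0.167, 0, 0, 0, -1],
    [0.255, 0.021, 0.198, 0, 0, 0, -1],
    [0.315, 0.03, 0.223, 0, 0, 0, -1],
    [0.377, 0.038, 0.242, 0, 0, 0, -1],
    [0.44, 0.047, 0.257, 0, 0, 0, -1],
  ],
)

```text
clock: 30.17
tool_pos: [0.6204, 0.0417, 0.1097]
ee_rot: [[-0.143, 0.99, -0.004], [0.99, 0.143, -0.001], [0.0, -0.004, -1.0]]
contact_force: [-9.2, 1.7, 7.2]
width: 0.219
gripper_force: 40.4
```

Request:
play_rows(
  motion=[
    [0.064, 0.009, 0.009, 0, 0, 0, -1],
    [0.129, 0.018, 0.011, 0, 0, 0, -1],
    [0.194, 0.027, 0.009, 0, 0, 0, -1],
    [0.258, 0.036, 0.0, 0, 0, 0, -1],
    [0.321, 0.045, -0.014, 0, 0, 0, -1],
    [0.383, 0.054, -0.034, 0, 0, 0, -1],
    [0.443, 0.063, -0.059, 0, 0, 0, -1],
    [0.5, 0.071, -0.089, 0, 0, 0, -1],
  ],
)

```text
clock: 30.83
tool_pos: [0.6804, 0.05, 0.0975]
ee_rot: [[-0.143, 0.99, -0.005], [0.99, 0.143, 0.0], [0.001, -0.005, -1.0]]
contact_force: [-7.6, 0.3, 9.0]
width: 0.22
gripper_force: 45.2
```

Request:
play_rows(
  motion=[
    [0.033, 0.005, -0.021, 0, 0, 0, -1],
    [0.065, 0.009, -0.043, 0, 0, 0, -1],
    [0.096, 0.014, -0.067, 0, 0, 0, -1],
    [0.126, 0.018, -0.092, 0, 0, 0, -1],
    [0.154, 0.022, -0.119, 0, 0, 0, -1],
    [0.181, 0.026, -0.148, 0, 0, 0, -1],
    [0.206, 0.029, -0.178, 0, 0, 0, -1],
    [0.229, 0.032, -0.209, 0, 0, 0, -1],
  ],
)

```text
clock: 31.5
tool_pos: [0.7066, 0.0538, 0.0725]
ee_rot: [[-0.143, 0.99, -0.007], [0.99, 0.143, -0.0], [0.001, -0.007, -1.0]]
contact_force: [-20.0, -0.6, 28.0]
width: 0.223
gripper_force: 50.5
```

Request:
play_rows(
  motion=[
    [0, 0, 0, 0, 0, 0, -1],
    [0, 0, 0, 0, 0, 0, -1],
    [0, 0, 0, 0, 0, 0, -1],
  ],
)

```text
clock: 31.75
tool_pos: [0.7061, 0.0538, 0.0731]
ee_rot: [[-0.143, 0.99, -0.008], [0.99, 0.143, -0.001], [0.0, -0.008, -1.0]]
contact_force: [-12.2, -0.4, 9.3]
width: 0.218
gripper_force: 48.4
```

Request:
play_rows(
  motion=[
    [-0.02, 0, 0.02, 0, 0, 0, -1],
    [-0.02, 0, 0.02, 0, 0, 0, 1],
    [-0.02, 0, 0.02, 0, 0, 0, 1],
    [-0.02, 0, 0.02, 0, 0, 0, 1],
    [-0.02, 0, 0.02, 0, 0, 0, 1],
    [-0.02, 0, 0.3, 0, 0, 0, 1],
    [-0.02, 0, 0.6, 0, 0, 0, 1],
    [-0.02, 0, 1, 0, 0, 0, 1],
  ],
)

```text
clock: 32.42
tool_pos: [0.7062, 0.0525, 0.185]
ee_rot: [[-0.142, 0.99, -0.003], [0.99, 0.142, -0.0], [0.0, -0.003, -1.0]]
contact_force: [1.3, -0.4, 0.3]
width: 1.002
gripper_force: 0.0
```

Request:
play_rows(
  motion=[
    [-0.3, 0.3, 0, 0, 0, 0, 1],
    [-0.6, 0.6, 0, 0, 0, 0, 1],
    [-1, 1, 0, 0, 0, 0, 1],
    [-1, 1, 0, 0, 0, 0, 1],
  ],
)

```text
clock: 32.75
tool_pos: [0.5884, 0.172, 0.1862]
ee_rot: [[-0.142, 0.99, 0.002], [0.99, 0.142, 0.0], [0.0, 0.002, -1.0]]
contact_force: [0.4, 0.4, -0.9]
width: 1.002
gripper_force: 0.0
```

Request:
play_rows(
  motion=[
    [-0.3, 0.3, 0, 0, 0, 0, 1],
    [-0.6, 0.6, 0, 0, 0, 0, 1],
    [-0.9, 0.9, 0, 0, 0, 0, 1],
    [-0.9, 0.9, 0, 0, 0, 0, 1],
    [-0.9, 0.9, 0, 0, 0, 0, 1],
    [-0.9, 0.9, 0, 0, 0, 0, 1],
  ],
)

```text
clock: 33.25
tool_pos: [0.4802, 0.2808, 0.1864]
ee_rot: [[-0.147, 0.989, 0.002], [0.989, 0.147, 0.0], [-0.0, 0.002, -1.0]]
contact_force: [0.1, -1.3, 0.2]
width: 1.005
gripper_force: 0.0
```

```bash
python3 chan.py; python3 look.py; python3 -c "
from h import *
o=[]
for n,(a,b,c,d) in (('top',(140,250,225,395)),('scene',(240,370,220,420))):
  s,f=cam(n);o.append(cv2.resize(np.clip(s['image'][a:b,c:d]*1.4,0,255).astype(np.uint8),(460,299),interpolation=2))
  P=pts(s,f).reshape(-1,3);m=(P[:,0]>.48)&(P[:,0]<.6)&(P[:,1]>-.43)&(P[:,1]<-.31)&(P[:,2]>.078);print('knob',cv2.minAreaRect((P[m][:,:2]*1000).astype(np.float32)))
  y=np.array([-.1403,.9901]);x=np.array([.9901,.1403]);d=P[:,:2]-[.6623,-.1272];L=np.c_[d@x,d@y]*1000
  g=(P[:,2]>.08)&(P[:,2]<.11)&(L[:,0]>-90)&(L[:,0]<90)&(L[:,1]>140)&(L[:,1]<195);print('lever',cv2.minAreaRect(L[g].astype(np.float32)),np.percentile(P[g][:,2],95))
save('fin.png',np.vstack(o))"
```

```text
[0.4802 0.2808 0.1864] [ 11.  14. -50.  99.  12.  71. -34.] 8.449784002817498
top chan hi 669 [[-6.6, 56.8], [106.0, 62.7], 69.3] [-32.   3.] [ 32. 111.]
top flange 316 [[-0.9, 34.1], [62.3, 61.6], 89.5]
scene chan hi 1021 [[-4.4, 57.6], [107.1, 62.9], 72.7] [-32.   3.] [ 32. 112.]
scene flange 405 [[22.7, 62.7], [113.0, 23.3], 83.3]
tcp [0.4823 0.278  0.1859] [ 11.  15. -50.  99.  12.  72. -34.]
top jaw? [(0.006, 8), (0.008, 10), (0.01, 9), (0.012, 11), (0.014, 10), (0.016, 10), (0.018, 11), (0.02, 10), (0.022, 11), (0.024, 8), (0.026, 11), (0.028, 8), (0.03, 9), (0.032, 8), (0.034, 10), (0.036, 12), (0.038, 10), (0.04, 11), (0.042, 11), (0.044, 11), (0.046, 10), (0.048, 10), (0.05, 10), (0.052, 9), (0.054, 9), (0.056, 10), (0.058, 9), (0.06, 10), (0.062, 10), (0.064, 8), (0.066, 11), (0.068, 23), (0.07, 21), (0.072, 28), (0.074, 25), (0.076, 22), (0.078, 27)]
lever grip 225 [700.7  44.5] [28.5 41.6] 7.6 z [0.084 0.1  ]
scene jaw? [(0.004, 9), (0.006, 12), (0.008, 12), (0.01, 15), (0.012, 9), (0.014, 17), (0.016, 14), (0.018, 11), (0.02, 14), (0.022, 15), (0.024, 13), (0.026, 13), (
[... 173 characters left out ...]
11), (0.056, 13), (0.058, 15), (0.06, 11), (0.062, 13), (0.064, 12), (0.066, 14), (0.068, 37), (0.07, 31), (0.072, 31), (0.074, 30), (0.076, 29), (0.078, 25), (0.092, 9)]
lever grip 327 [703.5  44.5] [28.7 42.9] 5.8 z [0.084 0.099]
knob ((538.7553100585938, -369.96832275390625), (15.639220237731934, 40.2158088684082), 87.89971160888672)
lever ((61.659950256347656, 164.8397216796875), (41.76210021972656, 31.443010330200195), 86.08158874511719) 0.0996443589305287
knob ((540.576904296875, -370.22747802734375), (13.99339771270752, 43.855995178222656), 87.76522064208984)
lever ((64.19717407226562, 164.01861572265625), (42.96603775024414, 28.415966033935547), 89.66754150390625) 0.09906933567417821
```

View pics/fin.png

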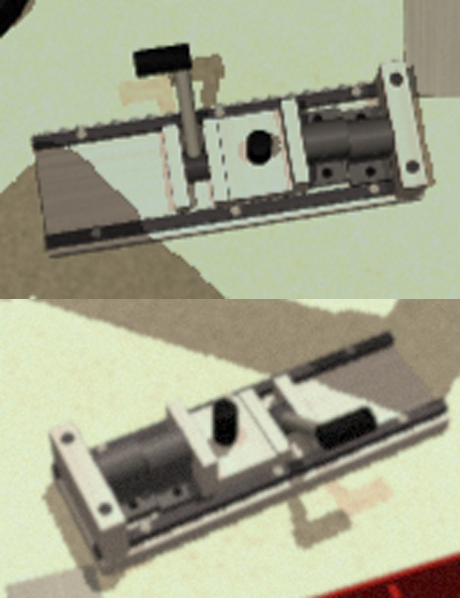

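The row is snug between the stop and the jaw, the lever sits at its original locked position, and the knob is at zero. The gripper is open and clear of everything.

```bash
python3 -c "
from plant import finish_job
print(finish_job())"
```

```text
the job is handed in; nothing more can be done
None
```

The job is handed in, but I got no verdict back: both blocks I found are in a snug row against the stop, the fence is locked there, the counter knob is back at its zero stop, the glue bottle was not touched, and everything is released.

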